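# Load the clay-tool tray and hang it on the sprung hook

## Task

Lay every clay tool that is on the bench flat in the tool tray, one to a groove, while the tray stands on the bench. Then bring the sprung hook over, pull it down and hook it under the tray's wire bail, let it draw the loaded tray up off the bench until the hook is fully up again, and slide the carriage back to its end stop on the robot's left with the tray hanging quietly and all the tools still in their grooves. Do not knock over or shove aside the glass jar or the flat wooden rib, which stay on the bench.

Things in the scene. Friction and masses are not known exactly. Their poses are not given: they have to be found in the camera images.
- tray: Wooden tool tray on the bench, 200 (its x) by 320 (its y), 24 mm high, 550 g. Origin at the centre of its underside, z up. Four straight open-topped grooves run along its x, centred at y = -130, -70, 70 and 130 mm, each 38 wide and 188 long, floor 6 mm above the underside; its sides rise 12 mm and its ends 18 mm above that floor. A fixed upright wire bail spans it along x over y = 0.
- tray_bail (a point): Peak of the tray's bail (middle of its 8 mm wire), 104 mm above the tray's underside over its centre; the hook goes in under here. The wire runs in the tray's x-z plane: from the tray at x = +-85 steeply to 88 mm height at x = +-60, then gently to the peak. It stands within about 20 mm (x) of the hook's line of travel.
- hook_seat (a point): Lowest part of the hook's 10 mm steel wire (its middle); a hung wire rests 9 mm above. The hook is a J in the y-z plane: shank on the +y side (22 mm off), open tip on the -y side (24 mm off) ending 35 mm above this point, so it enters under the bail by moving to -y. It moves only up and down and along y; 210 mm above the bench when up.
- hook_grip (a point): Middle of the rubber grip by which the hook is pulled down and slid along: a level bar along x, 100 long, 22 wide, 22 high, 60 mm nearer the robot (-x) than hook_seat and 85 mm above it (295 mm above the bench when up). Nothing stands above it. Its arm runs back (+x) to a column 280 mm behind; all of it travels along y together.
- hook (a joint): How far the hook is pulled down, m: 0 fully up, 0.175 at the lower stop. A damped spring (11 N at the top, 14.5 N at the bottom) pulls it up and lifts the loaded tray by itself; it stays down only while held. At about 0.16 its tip passes under the bail's peak and it clears the tools in the tray.
- carriage (a joint): Position of the hook's carriage on its rail at the back of the bench, in m: 0 at the end stop on the robot's left (+y), growing as it slides to the robot's right (-y), up to 0.62. It needs about 2 N and stays where it is left.
- tool_a: A double-ended clay tool lying flat, 160 mm long, wooden handle with flat steel blades, one broad and one narrow. Origin in the middle of the handle (14 mm above what it lies on), x along the tool. Handle: a bar 90 long, 24 wide, 28 high; the ends are thinner, lower and no wider than 28. 40 g. Absent in some starts (None).
- tool_b: A double-ended clay tool lying flat, 160 mm long, wooden handle with a steel wire loop at each end. Origin in the middle of the handle (14 mm above what it lies on), x along the tool. Handle: a bar 90 long, 24 wide, 28 high; the ends are thinner, lower and no wider than 28. 40 g. Absent in some starts (None).
- tool_c: A double-ended clay tool lying flat, 150 mm long, all of pale wood, one end square and one end round. Origin in the middle of the handle (14 mm above what it lies on), x along the tool. Handle: a bar 90 long, 24 wide, 28 high; the ends are thinner, lower and no wider than 28. 40 g. Absent in some starts (None).
- tool_d: A double-ended clay tool lying flat, 165 mm long, dark wooden handle with a steel ball on a stem at each end. Origin in the middle of the handle (14 mm above what it lies on), x along the tool. Handle: a bar 90 long, 24 wide, 28 high; the ends are thinner, lower and no wider than 28. 40 g. Absent in some starts (None).
- jar: Bystander: open glass jar, 68 mm across and 70 high, origin at its underside.
- rib: Bystander: flat dark wooden rib, 90 by 50 by 10 mm, no handle; it stays on the bench and does not belong in the tray.
Not all that is in view belongs to the job. What is shaped like the tool_d but red is not meant.

How it is judged:
On the way, in this order (a step that is already met when the one before it is completed fails the run):
1. every tool present lies flat in a groove of the tray, the tray standing on the bench (x of tool_a in the frame of tray between -0.035 and 0.035 m and z of tool_a in the frame of tray between 0.012 and 0.0265 m and angle between the x axis of each of tool_a, tool_b, tool_c, tool_d and the x axis of tray, either way round below 0.22 rad and (y of tool_a in the frame of tray between -0.146 and -0.114 m or y of tool_a in the frame of tray between -0.086 and -0.054 m or y of tool_a in the frame of tray between 0.054 and 0.086 m or y of tool_a in the frame of tray between 0.114 and 0.146 m) and x of tool_b in the frame of tray between -0.035 and 0.035 m and z of tool_b in the frame of tray between 0.012 and 0.0265 m and (y of tool_b in the frame of tray between -0.146 and -0.114 m or y of tool_b in the frame of tray between -0.086 and -0.054 m or y of tool_b in the frame of tray between 0.054 and 0.086 m or y of tool_b in the frame of tray between 0.114 and 0.146 m) and x of tool_c in the frame of tray between -0.035 and 0.035 m and z of tool_c in the frame of tray between 0.012 and 0.0265 m and (y of tool_c in the frame of tray between -0.146 and -0.114 m or y of tool_c in the frame of tray between -0.086 and -0.054 m or y of tool_c in the frame of tray between 0.054 and 0.086 m or y of tool_c in the frame of tray between 0.114 and 0.146 m) and x of tool_d in the frame of tray between -0.035 and 0.035 m and z of tool_d in the frame of tray between 0.012 and 0.0265 m and (y of tool_d in the frame of tray between -0.146 and -0.114 m or y of tool_d in the frame of tray between -0.086 and -0.054 m or y of tool_d in the frame of tray between 0.054 and 0.086 m or y of tool_d in the frame of tray between 0.114 and 0.146 m) and height (world z) of tray below 0.012 m), for 0.2 s.
2. the sprung hook has been pulled down to the bail (value of joint hook above 0.11 m), for 0.1 s.
3. the tray hangs from the hook by its bail and the hook is fully up (distance between hook_seat and tray_bail below 0.03 m and value of joint hook below 0.02 m and height (world z) of tray above 0.08 m and angle between tray's own z axis and vertical below 0.3 rad), for 0.2 s.
4. the carriage is back at its left end stop, the tray hanging (all of step 3 and value of joint carriage below 0.02 m), for 0.2 s.
At the end, for the whole second after the job is handed in: Tray hangs quiet (<6 cm/s), tilt <0.3 rad, bail peak within 30 mm of the hook seat; hook within 20 mm of fully up, carriage within 20 mm of its left stop; each tool present lies on a groove floor along it (0.22 rad), within 35 mm lengthwise and 16 mm sideways of its middle (all of step 4 and x of tool_a in the frame of tray between -0.035 and 0.035 m and z of tool_a in the frame of tray between 0.012 and 0.0265 m and angle between the x axis of each of tool_a, tool_b, tool_c, tool_d and the x axis of tray, either way round below 0.22 rad and (y of tool_a in the frame of tray between -0.146 and -0.114 m or y of tool_a in the frame of tray between -0.086 and -0.054 m or y of tool_a in the frame of tray between 0.054 and 0.086 m or y of tool_a in the frame of tray between 0.114 and 0.146 m) and x of tool_b in the frame of tray between -0.035 and 0.035 m and z of tool_b in the frame of tray between 0.012 and 0.0265 m and (y of tool_b in the frame of tray between -0.146 and -0.114 m or y of tool_b in the frame of tray between -0.086 and -0.054 m or y of tool_b in the frame of tray between 0.054 and 0.086 m or y of tool_b in the frame of tray between 0.114 and 0.146 m) and x of tool_c in the frame of tray between -0.035 and 0.035 m and z of tool_c in the frame of tray between 0.012 and 0.0265 m and (y of tool_c in the frame of tray between -0.146 and -0.114 m or y of tool_c in the frame of tray between -0.086 and -0.054 m or y of tool_c in the frame of tray between 0.054 and 0.086 m or y of tool_c in the frame of tray between 0.114 and 0.146 m) and x of tool_d in the frame of tray between -0.035 and 0.035 m and z of tool_d in the frame of tray between 0.012 and 0.0265 m and (y of tool_d in the frame of tray between -0.146 and -0.114 m or y of tool_d in the frame of tray between -0.086 and -0.054 m or y of tool_d in the frame of tray between 0.054 and 0.086 m or y of tool_d in the frame of tray between 0.114 and 0.146 m) and linear speed of tray below 0.06 m/s); the robot touches nothing.
It fails at once if a bystander was shoved aside (over 40 mm) or tipped over (distance of any of jar, rib from where it was at the start of the episode above 0.04 m or angle between any of jar, rib's own z axis and vertical above 0.6 rad).
It fails at once if the tray was tipped over 0.7 rad (angle between tray's own z axis and vertical above 0.7 rad).
Of tool_a, tool_b, tool_c, tool_d only 3 to 4 are there at a start; the rules pass over those that are not, and their reading is None.
At some moment in a run one of tool_a, tool_b, tool_c, tool_d may be knocked a few centimetres aside while the robot is not near it.
Once in a run the grip may slacken for a moment while it holds something.
It also fails if it takes over 210 s, if anything falls off the work surface, if the arm or the gripper's body presses on something with over 40 N, if the wrist force passes 120 N, or if a joint passes its speed limit or range.

## Robot

A 6-joint arm with a two-finger parallel gripper is mounted at the origin on the work surface. World frame = base frame: x ahead of the robot, y to its left, z up, the work surface at z = 0. Lengths are in m, angles in rad, forces in N, time in s.
With the tool pointing down it reaches from about 0.375 to 0.975 m from the base axis. Payload 3.8 kg.
Tool frame: the origin (TCP) lies midway between the tips of the shut fingers; the grasp point (between the pads) lies 19 mm behind it; x points along the fingers, z is the direction in which the jaws open and shut, and the axes are right-handed (so a half turn about x gives the same grasp; the last joint's range is limited). The gripper opens to 85 mm and grips with 20 to 120 N. Pads are 22 mm wide; open, the fingers measure 114 mm over their backs; the gripper's body (76 mm by 85 mm) begins 54 mm behind the grasp point. The pads swing forward as they close: fully open they stand 13 mm farther back than shut.
Start: joints at [-1.261, 0.264, 1.604, -0, 1.274, -0.037], TCP at [0.229, -0.635, 0.208] pointing down, gripper open.
Joint ranges: [-2.63, 2.63], [-0.94, 2.18], [0.31, 2.57], [-1.31, 4.45], [0, 2.66], [-2.55, 2.55]. Speed limits (rad/s): [2.57, 2.57, 3.14, 3.14, 3.14, 3.14].

## Interface

Orientations are given as a rotation vector (axis times angle).
In Python, from workcell import * gives the robot as it stands. The module is installed in compiled form; this text tells all that it offers.
- The arm moves only by the tool carry_out, never from a script. Its arguments are lists of equal length, an entry for each row: "offset": the shift along the tool's x, y, z in cm, a list of three; "delta_rot": the turn, a rotation vector about the tool's x, y, z in degrees, a list of three. A call has exactly 5 rows; each row shifts and turns the commanded pose from where the row before left it, along the tool's axes as they then stand; what a row does not reach is not made up. A row lasts 1/12 s, in which the tool goes at most 41.7 mm and 7.16 degrees, less where a joint would pass 70% of its speed; a pose out of reach is approached as far as the arm can. A call is refused whole if a number of a shift passes 4.17 or a number of a turn 7.16, either way. A call with a gripper value outside its range is refused whole. "fingers" is the opening, from -1 (shut) to 1 (fully open), set as the call begins (left out, the last holds). The fingers move at their own pace and stop on an object; "newtons" is the grip in N (left out, the last holds). Time passes only in rows, so rows that do not move let the fingers close, or fill a call up. It gives the time, the measured TCP pose, the force and the opening at its end, in the units of the state.
- read_state(): the state, without advancing time (a new reading comes with each control period).
- read_camera(name): name is "scene" or "side" or "wrist"; returns (picture, depth): 480x640x3 uint8, red, green, blue; 480x640 float32, m along the optical axis (not along the pixel's ray), 0 where there is no reading.
- get_calibration(name): a dict with "fx", "fy", "cx", "cy" (pixels), "R" (3x3) and "t" (3): a world point X has camera coordinates R X + t; the wrist camera has in their place "mount" (4x4, takes a point from camera to tool coordinates, whose origin is the TCP and whose axes are the tool frame's). Camera axes: x right, y down, z forward; pixel columns grow to the right and rows downward; lengths in m; the calibration is good to about 2 mm. A picture is of the moment at which its call begins: read the wrist's pose just before it. get_calibration takes no time and is no camera call.
- finish_job(): hands the job in, once; it reports no verdict.
The state is a dict: "time": time; "q": joint angles; "joint_vel": joint speeds; "joint_torque": joint torques, N m; "tool_pos": TCP position; "tcp_rot": TCP orientation; "wrist_force": force on the tool from outside, world axes, zero at the start; "torque": the same for the moment, N m; "width": opening from 0.0 (shut) to 1.0 (fully open).
Only numpy, scipy, OpenCV 4.12 (cv2) and the standard library are available. Lean on these libraries where they do the work, as an engineer would, in place of code of your own. Each camera call takes 0.05 s, during which the arm holds its last target. There are 200 camera calls.

## Working session

There is one attempt and no reset: what is moved stays moved. The work goes in short steps, Python scripts to look and compute and a tool call to move; the robot and the scene stay as the last step left them, time stands still between calls to the robot, and variables do not carry over. Pictures are saved under pics/ and viewed, about 12 in all and at most 16, crops included, and the job is handed in when it is done.

Besides the shell and the picture viewer there is one more tool, called after "Call:" as name(argument=value, ...) on one line, values as JSON. carry_out: Moves the arm, as the interface text tells. Its arguments: {"type":"object","properties":{"offset":{"type":"array"},"delta_rot":{"type":"array"},"fingers":{"type":"number"},"newtons":{"type":"number"}},"required":["offset","delta_rot"]}

```bash
mkdir -p pics
cat > h.py <<'E'
from workcell import *
import numpy as np, cv2
from scipy.spatial.transform import Rotation as Ro
def snap(n,f):
    s=read_state(); im,d=read_camera(n); cv2.imwrite('pics/'+f+'.png',im[:,:,::-1]); np.savez('pics/'+f+'.npz',im=im,d=d,p=s['tool_pos'],r=s['tcp_rot']); return s,im,d
def cam(n,s=None):
    c=get_calibration(n); K=np.array([[c['fx'],0,c['cx']],[0,c['fy'],c['cy']],[0,0,1]])
    if 'R' in c: R=np.array(c['R']);t=np.array(c['t']); return K,R.T,-R.T@t
    M=np.array(c['mount']); T=Ro.from_rotvec(s['r']).as_matrix()
    return K,T@M[:3,:3],T@M[:3,3]+np.array(s['p'])   # cam->world
def onplane(n,px,z,s=None):
    K,R,o=cam(n,s); px=np.atleast_2d(px).astype(float)
    v=(R@np.linalg.inv(K)@np.c_[px,np.ones(len(px))].T).T
    return o+v*((z-o[2])/v[:,2])[:,None]
def cloud(n,d,s=None):
    K,R,o=cam(n,s); v,u=np.mgrid[:480,:640]
    p=np.stack([(u-K[0,2])/K[0,0]*d,(v-K[1,2])/K[1,1]*d,d],-1)
    return p@R.T+o
def proj(n,X,s=None):
    K,R,o=cam(n,s); c=(np.atleast_2d(X)-o)@R; p=c@K.T; return p[:,:2]/p[:,2:]
E
python3 - <<'E'
from h import *
print(read_state())
for n in ['scene','side','wrist']:
    snap(n,n+'0'); c=get_calibration(n); print(n,{k:np.round(v,3).tolist() for k,v in c.items()})
E
```

```text
{'time': 0.0, 'q': array([-1.26085427e+00,  2.64722957e-01,  1.60538302e+00,  2.94204528e-05,
        1.27370558e+00, -3.69052061e-02]), 'joint_vel': array([ 1.75097977e-03, -8.22429954e-05,  6.25479237e-04,  1.09095989e-03,
       -1.32788586e-03, -1.21937628e-05]), 'joint_torque': array([ 1.11868078e-03, -5.15108871e+01, -3.67315900e+01,  1.88519180e-04,
        1.29348447e-02, -4.29168509e-06]), 'tool_pos': array([ 0.22922003, -0.63405034,  0.20667757]), 'tcp_rot': array([ 0.95138925,  1.35535106, -0.94913425]), 'wrist_force': array([-0.42691564,  0.12938687,  0.4748595 ]), 'torque': array([-0.0924624 ,  0.01120283,  0.00760637]), 'width': 0.9995882942836108}
scene {'fx': 433.311, 'fy': 433.311, 'cx': 326.463, 'cy': 240.299, 'R': [[0.791, 0.612, 0.001], [0.474, -0.612, -0.633], [-0.387, 0.501, -0.774]], 't': [-0.446, -0.172, 1.37]}
side {'fx': 621.5, 'fy': 621.5, 'cx': 316.736, 'cy': 241.859, 'R': [[-0.992, -0.125, -0.013], [-0.077, 0.687, -0.723], [0.099, -0.716, -0.691]], 't': [0.56, 0.174, 1.417]}
wrist {'fx': 350.067, 'fy': 350.067, 'cx': 318.13, 'cy': 237.993, 'mount': [[0.001, -0.312, 0.95, -0.166], [0.0, -0.95, -0.312, 0.08], [1.0, 0.001, -0.0, 0.0], [0.0, 0.0, 0.0, 1.0]]}
```

View pics/scene0.png

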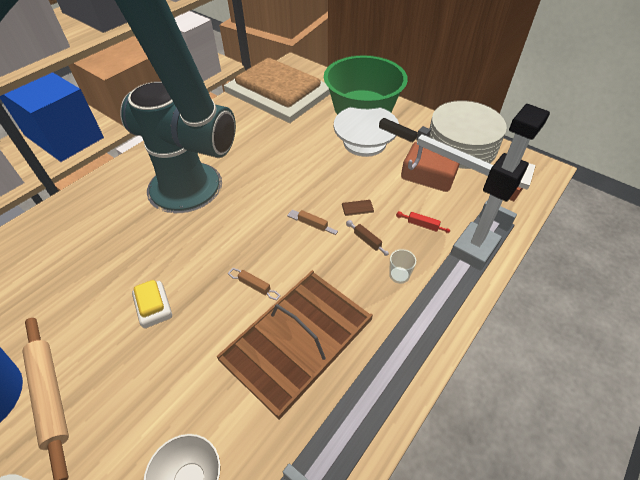

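View pics/side0.png

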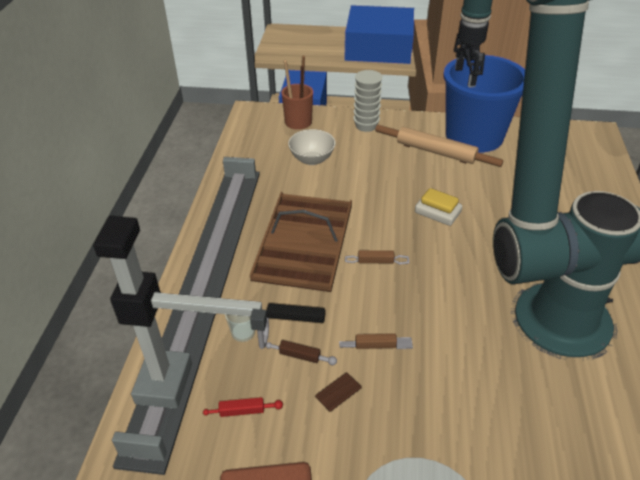

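Run:
```python
from h import *
for n in ['scene','side']:
    f=np.load(f'pics/{n}0.npz'); P=cloud(n,f['d']); im=f['im']; ok=f['d']>0
    x,y,z=P[...,0],P[...,1],P[...,2]
    m=ok&(z>.007)&(z<.04)&(x>.25)&(x<1.1)&(abs(y)<.8)
    k,l,st,c=cv2.connectedComponentsWithStats(m.astype(np.uint8))
    for i in range(1,k):
        if st[i,4]<60: continue
        Q=P[l==i]; (cx,cy),(w,h),a=cv2.minAreaRect((Q[:,:2]*1000).astype(np.float32))
        print(n,c[i].round(),st[i,4],'xy %.0f %.0f size %.0f %.0f ang %.0f'%(cx,cy,w,h,a),'z95 %.3f'%np.percentile(Q[:,2],95),'rgb',np.median(im[l==i],0))
    # top of bench check
    b=ok&(abs(z)<.02)&(x>.4)&(x<.7)&(abs(y)<.4); print('bench z',np.median(z[b]))
    # hook grip: black points at z .27-.32
    g=ok&(z>.26)&(z<.33)&(x>.3)&(x<1.0)&(im.max(2)<70); print('grip',P[g].mean(0) if g.any() else None,np.percentile(P[g],[3,97],axis=0).round(3).tolist() if g.any() else '')
    # bail
    g=ok&(z>.05)&(z<.115)&(x>.3)&(x<1.0); k,l,st,c=cv2.connectedComponentsWithStats(g.astype(np.uint8))
    for i in range(1,k):
        if st[i,4]>25: Q=P[l==i]; print(' tall',c[i].round(),st[i,4],Q.min(0).round(3),Q.max(0).round(3))
```

```text
scene [364. 149.] 280 xy 348 488 size 148 67 ang 32 z95 0.022 rgb [212. 213. 207.]
scene [490. 158.] 82 xy 709 691 size 97 14 ang 75 z95 0.039 rgb [118.5 116.  106. ]
scene [425. 181.] 389 xy 597 461 size 160 32 ang 18 z95 0.038 rgb [103.  67.  50.]
scene [357. 207.] 346 xy 487 252 size 89 52 ang 46 z95 0.014 rgb [115.  79.  58.]
scene [311. 220.] 415 xy 418 120 size 160 29 ang 7 z95 0.031 rgb [169. 118.  81.]
scene [422. 221.] 418 xy 673 315 size 160 28 ang 13 z95 0.030 rgb [155.5  59.5  51. ]
scene [390. 371.] 12411 xy 838 30 size 101 871 ang 0 z95 0.032 rgb [104. 104. 103.]
scene [367. 236.] 416 xy 577 168 size 27 161 ang 81 z95 0.030 rgb [113.  78.  56.]
scene [402. 263.] 144 xy 707 140 size 50 19 ang 25 z95 0.039 rgb [162.  152.5 132. ]
scene [292. 339.] 8443 xy 536 -180 size 322 373 ang 86 z95 0.026 rgb [155. 107.  72.]
scene [399. 277.] 130 xy 720 103 size 58 27 ang 14 z95 0.038 rgb [200. 205. 195.]
scene [156. 311.] 561 xy 282 -343 size 75 105 ang 64 z95 0.034 rgb [205. 196. 182.]
scene [ 58. 437.] 994 xy 355 -643 size 50 240 ang 59 z95 0.039 rgb [149. 102.  69.]
scene [186. 
[... 2512 characters left out ...]
86 [ 0.457 -0.761  0.05 ] [ 0.54  -0.69   0.115]
 tall [416. 133.] 144 [ 0.301 -0.666  0.05 ] [ 0.391 -0.605  0.062]
 tall [311. 142.] 388 [ 0.58  -0.617  0.05 ] [ 0.717 -0.472  0.068]
 tall [239. 162.] 361 [ 0.793 -0.435  0.05 ] [ 0.884 -0.402  0.082]
 tall [427. 195.] 96 [ 0.3   -0.378  0.05 ] [ 0.326 -0.317  0.061]
 tall [304. 216.] 240 [ 0.545 -0.197  0.05 ] [ 0.697 -0.17   0.113]
 tall [237. 324.] 182 [0.691 0.119 0.05 ] [0.746 0.159 0.077]
 tall [162. 379.] 2154 [0.794 0.24  0.05 ] [0.885 0.354 0.115]
 tall [137. 441.] 808 [0.794 0.428 0.05 ] [0.885 0.453 0.082]
 tall [406. 470.] 1245 [0.3   0.417 0.072] [0.419 0.471 0.085]
 tall [270. 472.] 1329 [0.513 0.447 0.062] [0.672 0.498 0.083]
```

```bash
python3 - <<'E'
from h import *
def pca(Q):
    c=Q.mean(0); w,v=np.linalg.eigh(np.cov((Q-c).T)); d=v[:,-1]; d=d*np.sign(d[0]); return c,np.degrees(np.arctan2(d[1],d[0])),(Q-c)@d
for n in ['scene','side']:
    f=np.load(f'pics/{n}0.npz'); P=cloud(n,f['d']); im=f['im'];x,y,z=P[...,0],P[...,1],P[...,2]
    for nm,cx,cy in [('a',.419,.12),('b',.431,-.134),('d',.577,.167),('red',.673,.317)]:
        m=(f['d']>0)&(np.hypot(x-cx,y-cy)<.095)&(z>.009)&(z<.036)&(x<.513 if nm=='b' else x>0)
        Q=P[m][:,:2]; c,a,t=pca(Q); m2=m&(z>.02); Q2=P[m2][:,:2];c2,a2,t2=pca(Q2)
        mid=c+(t.max()+t.min())/2*np.array([np.cos(np.radians(a)),np.sin(np.radians(a))])
        print(n,nm,'full mid',mid.round(3),'ang %.1f len %.3f'%(a,np.ptp(t)),'handle',c2.round(3),'%.1f %.3f'%(a2,np.ptp(t2)))
    # tray
    m=(f['d']>0)&(z>.014)&(z<.034)&(x>.515)&(x<.76)&(y>-.40)&(y<.02); Q=P[m]
    k,l,st,c=cv2.connectedComponentsWithStats(m.astype(np.uint8)); i=1+st[1:,4].argmax(); Q=P[l==i]
    print('tray',cv2.minAreaRect((Q[:,:2]*1000).astype(np.float32)))
    m=(f['d']>0)&(z>.04)&(z<.125)&(x>.5)&(x<.75)&(y>-.25)&(y<-.1); Q=P[m]
    c,a,t=pca(Q[:,:2]); print('bail',len(Q),c,a,np.ptp(t),'zmax',Q[:,2].max()); 
    top=Q[Q[:,2]>.1]; print(top.mean(0),top.min(0),top.max(0))
    g=(f['d']>0)&(z>.26)&(z<.33)&(x>.5)&(x<.64)&(y>.1)&(y<.45); Q=P[g]; print('grip',Q.min(0).round(3),Q.max(0).round(3),np.percentile(Q,50,axis=0).round(3), pca(Q[:,:2])[1])
    g=(f['d']>0)&(z>.17)&(z<.27)&(x>.5)&(x<.72)&(y>.1)&(y<.45); Q=P[g]; print('hook',len(Q),Q.min(0).round(3),Q.max(0).round(3))
    g=(f['d']>0)&(z>.012)&(z<.085)&(np.hypot(x-.715,y-.13)<.07); Q=P[g]; print('jar',Q.min(0).round(3),Q.max(0).round(3))
E
python3 - <<'E'
import cv2
a=cv2.imread('pics/scene0.png')[190:420,200:460]; b=cv2.imread('pics/side0.png')[180:430,190:450]
cv2.imwrite('pics/crop1.png',cv2.hconcat([cv2.resize(a,(400,400)),cv2.resize(b,(400,400))]))
E
```

```text
scene a full mid [0.419 0.118] ang 9.3 len 0.157 handle [0.421 0.12 ] 8.2 0.091
scene b full mid [ 0.431 -0.142] ang 6.3 len 0.158 handle [ 0.435 -0.14 ] 6.2 0.090
scene d full mid [0.576 0.165] ang -8.4 len 0.162 handle [0.581 0.166] -10.1 0.120
scene red full mid [0.673 0.312] ang 13.3 len 0.159 handle [0.676 0.314] 13.1 0.120
tray ((620.486572265625, -185.42149353027344), (322.03216552734375, 202.53514099121094), 86.25553131103516)
bail 277 [ 0.63272675 -0.1879421 ] -3.4902498471221715 0.1576193098914737 zmax 0.11219004342888761
[ 0.62449654 -0.18713339  0.10390628] [ 0.58884921 -0.192228    0.10001538] [ 0.65794415 -0.18160377  0.11219004]
grip [0.509 0.278 0.26 ] [0.64  0.328 0.312] [0.586 0.288 0.304] 7.5065354163179245
hook 131 [0.614 0.262 0.21 ] [0.624 0.319 0.263]
jar [0.652 0.088 0.012] [0.748 0.157 0.074]
side a full mid [0.419 0.129] ang 8.9 len 0.159 handle [0.419 0.128] 8.9 0.090
side b full mid [ 0.431 -0.13 ] ang 6.4 len 0.156 handle [ 0.433 -0.131] 5.8 0.089
side d full mid [0.572 0.176] ang -6.5 len 0.169 handle [0.578 0.175] -10.1 0.149
side red full mid [0.674 0.322] ang 12.9 len 0.160 handle [0.674 0.321] 13.3 0.151
tray ((621.7447509765625, -184.8428497314453), (332.4248046875, 201.96646118164062), 86.14337158203125)
bail 257 [ 0.61904421 -0.18234434] -3.9253295656925737 0.15899633677344277 zmax 0.1131806921817774
[ 0.61851971 -0.1821576   0.10461516] [ 0.57470563 -0.19225796  0.10008744] [ 0.65462252 -0.17452592  0.11318069]
grip [0.51  0.285 0.261] [0.64  0.332 0.316] [0.584 0.306 0.306] 8.488046973557127
hook 193 [0.615 0.269 0.212] [0.624 0.326 0.269]
jar [0.651 0.094 0.012] [0.746 0.163 0.077]
```

View pics/crop1.png

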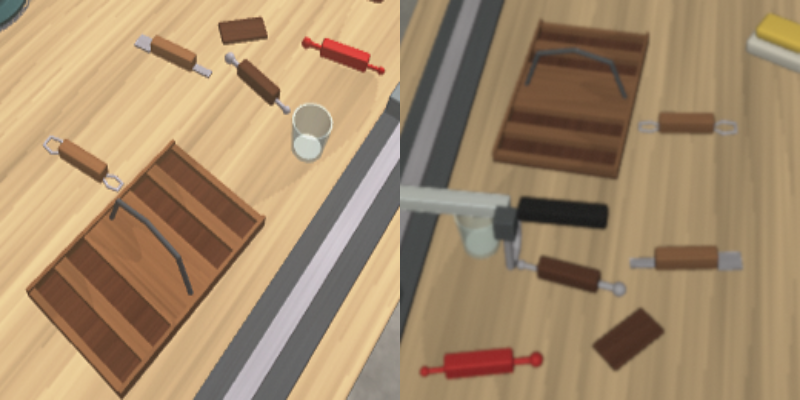

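```bash
cat >> h.py <<'E'
def goto(x=None,y=None,z=None,yaw=None):
    """yaw: world angle (deg) wanted for the tool's y axis; prints shifts in tool axes after turning"""
    s=read_state(); p=s['tool_pos']; R=Ro.from_rotvec(s['tcp_rot']).as_matrix()
    a=np.degrees(np.arctan2(R[1,1],R[0,1])); 
    print('t %.2f tcp %s yaw(y) %.1f tilt x-axis %s F %s w %.3f q6 %.2f'%(s['time'],p.round(4),a,R[:,0].round(3),s['wrist_force'].round(1),s['width'],s['q'][5]))
    T=np.array([p[i] if v is None else v for i,v in enumerate((x,y,z))]); d=T-p
    if yaw is None: yaw=a
    b=np.radians(yaw); ey=np.array([np.cos(b),np.sin(b),0]); ex=np.array([0,0,-1]); ez=np.cross(ex,ey)
    print('turn about x %.1f'%(-((yaw-a+180)%360-180)),'then shift cm',(np.array([d@ex,d@ey,d@ez])*100).round(2),'| w/o turn',(R.T@d*100).round(2))
    return s
E
python3 - <<'E'
from h import *
s=goto(.433,-.135,.15,yaw=6); print(Ro.from_rotvec(s['tcp_rot']).as_matrix().round(3))
E
```

```text
t 0.15 tcp [ 0.2292 -0.6342  0.2069] yaw(y) 19.9 tilt x-axis [-0.001  0.002 -1.   ] F [ 0.5 -0.3  0.8] w 1.002 q6 -0.04
turn about x 13.9 then shift cm [  5.69  25.48 -47.52] | w/o turn [  5.77  36.13 -40.01]
[[-0.001  0.94   0.34 ]
 [ 0.002  0.34  -0.94 ]
 [-1.     0.    -0.002]]
```

Call:
carry_out(offset=[[0, 0, 0], [0, 0, 0], [0.44, 1.9, -3.6], [0.44, 1.9, -3.6], [0.44, 1.9, -3.6]], delta_rot=[[7, 0, 0], [7, 0, 0], [0, 0, 0], [0, 0, 0], [0, 0, 0]], fingers=1)

```text
time: 0.57
tool_pos: [0.275, -0.5203, 0.1938]
tcp_rot: [1.135, 1.256, -1.134]
wrist_force: [1.1, 0.2, -0.0]
width: 1.002
```

Call:
carry_out(offset=[[0.44, 1.9, -3.6], [0.44, 1.9, -3.6], [0.44, 1.9, -3.6], [0.44, 1.9, -3.6], [0.44, 1.9, -3.6]], delta_rot=[[0, 0, 0], [0, 0, 0], [0, 0, 0], [0, 0, 0], [0, 0, 0]])

```text
time: 0.98
tool_pos: [0.3512, -0.3308, 0.1724]
tcp_rot: [1.134, 1.256, -1.134]
wrist_force: [0.7, -0.3, -0.2]
width: 0.998
```

Call:
carry_out(offset=[[0.44, 1.9, -3.6], [0.44, 1.9, -3.6], [0.44, 1.9, -3.6], [0, 0, 0], [0, 0, 0]], delta_rot=[[0, 0, 0], [0, 0, 0], [0, 0, 0], [0, 0, 0], [0, 0, 0]])

```text
time: 1.4
tool_pos: [0.397, -0.2173, 0.1591]
tcp_rot: [1.129, 1.259, -1.13]
wrist_force: [-0.5, 0.7, 0.2]
width: 0.998
```

Run:
```python
from h import *
goto(.433,-.135,.15,6); snap('wrist','w1')
```

```text
t 1.40 tcp [ 0.397  -0.2173  0.1591] yaw(y) 6.2 tilt x-axis [-0.001  0.    -1.   ] F [-0.5  0.7  0.2] w 0.998 q6 0.91
turn about x 0.2 then shift cm [ 0.91  4.44 -7.81] | w/o turn [ 0.91  4.46 -7.8 ]
```

View pics/w1.png

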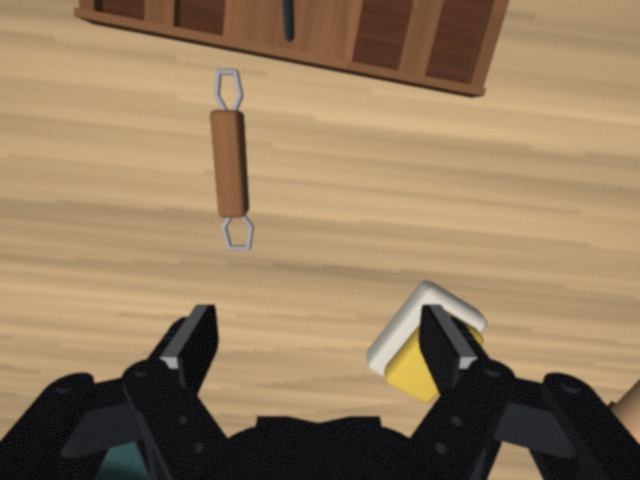

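```bash
cat >> h.py <<'E'
def tool(n,f,cx,cy,r=.09):
    f=np.load('pics/'+f+'.npz'); P=cloud(n,f['d'],f); z=P[...,2]
    m=(f['d']>0)&(np.hypot(P[...,0]-cx,P[...,1]-cy)<r)&(z>.008)&(z<.05)
    k,l,st,c=cv2.connectedComponentsWithStats(m.astype(np.uint8)); i=1+st[1:,4].argmax(); Q=P[l==i]
    zt=np.percentile(Q[:,2],90); H=Q[Q[:,2]>zt-.005][:,:2]
    (mx,my),(w,h),a=cv2.minAreaRect((H*1000).astype(np.float32)); a=a if w>h else a-90
    a=(a+90)%180-90
    F=cv2.minAreaRect((Q[:,:2]*1000).astype(np.float32))
    print('handle mm %.0f %.0f size %.0fx%.0f ang %.1f top %.3f | full c %.0f %.0f %.0fx%.0f'%(mx,my,max(w,h),min(w,h),a,zt,*F[0],*F[1]))
    return mx/1000,my/1000,a
E
python3 - <<'E'
from h import *
x,y,a=tool('wrist','w1',.433,-.135); goto(x,y,.10,a)
E
```

```text
handle mm 434 -137 size 89x24 ang 5.7 top 0.029 | full c 433 -137 100x25
t 1.45 tcp [ 0.3969 -0.2189  0.1594] yaw(y) 6.0 tilt x-axis [-0. -0. -1.] F [-0.2 -0.5 -0.1] w 1.003 q6 0.91
turn about x 0.3 then shift cm [ 5.94  4.56 -7.8 ] | w/o turn [ 5.94  4.61 -7.78]
```

Call:
carry_out(offset=[[0.9, 1.5, -2.6], [0.9, 1.5, -2.6], [0.9, 1.5, -2.6], [3, 0, 0], [3, 0, 0]], delta_rot=[[0, 0, 0], [0, 0, 0], [0, 0, 0], [0, 0, 0], [0, 0, 0]], fingers=0.4)

```text
time: 1.87
tool_pos: [0.4361, -0.1386, 0.0737]
tcp_rot: [1.134, 1.251, -1.131]
wrist_force: [0.2, -0.2, 0.1]
width: 0.702
```

Call:
carry_out(offset=[[2, 0, 0], [2, 0, 0], [1.3, 0, 0], [0.6, 0, 0], [0, 0, 0]], delta_rot=[[0, 0, 0], [0, 0, 0], [0, 0, 0], [0, 0, 0], [0, 0, 0]])

```text
time: 2.28
tool_pos: [0.4321, -0.1383, 0.0121]
tcp_rot: [1.134, 1.258, -1.137]
wrist_force: [-0.1, -0.6, 0.5]
width: 0.695
```

Run:
```python
from h import *
goto(.434,-.137,.013,5.7)
```

```text
t 2.28 tcp [ 0.4321 -0.1383  0.0121] yaw(y) 5.7 tilt x-axis [-0.003  0.001 -1.   ] F [-0.1 -0.6  0.5] w 0.695 q6 1.11
turn about x 0.0 then shift cm [-0.09  0.2  -0.11] | w/o turn [-0.09  0.2  -0.11]
```

Call:
carry_out(offset=[[0, 0, 0], [0, 0, 0], [0, 0, 0], [0, 0, 0], [0, 0, 0]], delta_rot=[[0, 0, 0], [0, 0, 0], [0, 0, 0], [0, 0, 0], [0, 0, 0]], fingers=-1, newtons=50)

```text
time: 2.7
tool_pos: [0.4343, -0.1376, 0.0144]
tcp_rot: [1.134, 1.254, -1.133]
wrist_force: [0.3, 0.2, 0.2]
width: 0.007
```

Call:
carry_out(offset=[[-2, 0, 0], [-3, 0, 0], [-3.5, 0, 0], [-3.5, 0, 0], [-2, 0, 0]], delta_rot=[[0, 0, 0], [0, 0, 0], [0, 0, 0], [0, 0, 0], [0, 0, 0]])

```text
time: 3.12
tool_pos: [0.4356, -0.1379, 0.1581]
tcp_rot: [1.134, 1.25, -1.13]
wrist_force: [1.6, -0.5, -0.0]
width: 0.003
```

Run:
```python
from h import *
goto(.6124,-.3147,.10,-3.8)
```

```text
t 3.12 tcp [ 0.4356 -0.1379  0.1581] yaw(y) 5.9 tilt x-axis [ 0.006 -0.002 -1.   ] F [ 1.6 -0.5 -0. ] w 0.003 q6 1.11
turn about x 9.7 then shift cm [ 5.81 18.81 16.47] | w/o turn [ 5.95 15.74 19.38]
```

Run:
```python
from h import *
snap('wrist','w2'); snap('side','s2')
a=cv2.imread('pics/w2.png'); b=cv2.imread('pics/s2.png'); cv2.imwrite('pics/c2.png',cv2.hconcat([cv2.resize(a,(400,300)),cv2.resize(b,(400,300))]))
```

```text
(no output)
```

View pics/c2.png

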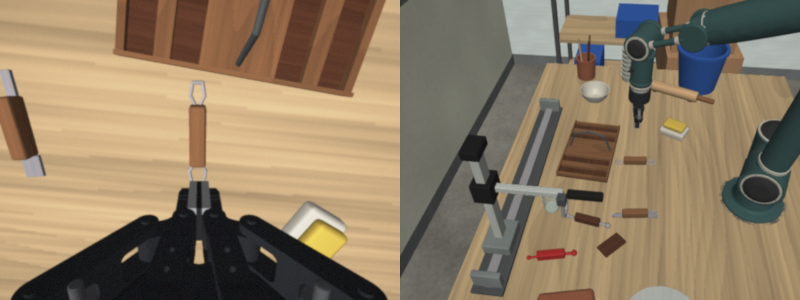

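Run:
```python
from h import *
x,y,a=tool('wrist','w2',.433,-.135); goto(x,y,.005,a)
f=np.load('pics/w2.npz'); P=cloud('wrist',f['d'],f); z=P[...,2]; b=(f['d']>0)&(abs(P[...,0]-.42)<.1)&(abs(P[...,1])<.2)&(abs(z)<.006); print('bench',np.median(z[b]))
```

```text
handle mm 435 -137 size 88x24 ang 5.7 top 0.029 | full c 435 -136 108x24
t 3.22 tcp [ 0.4374 -0.1386  0.1591] yaw(y) 5.9 tilt x-axis [ 0.01  -0.004 -1.   ] F [0.1 0.6 0.3] w 0.003 q6 1.11
turn about x 0.2 then shift cm [15.41 -0.23 -0.23] | w/o turn [15.41 -0.38 -0.3 ]
bench 0.0005014306847978545
```

Call:
carry_out(offset=[[3.5, 0, 0], [3.5, -0.2, -0.1], [3.5, 0, 0], [2, 0, 0], [0, 0, 0]], delta_rot=[[0, 0, 0], [0, 0, 0], [0, 0, 0], [0, 0, 0], [0, 0, 0]], fingers=0.4)

```text
time: 3.63
tool_pos: [0.4257, -0.1342, 0.0229]
tcp_rot: [1.131, 1.267, -1.139]
wrist_force: [-1.1, 0.5, -0.0]
width: 0.69
```

Call:
carry_out(offset=[[1.5, 0, 0], [0.8, 0, 0], [0.4, 0, 0], [0, 0, 0], [0, 0, 0]], delta_rot=[[0, 0, 0], [0, 0, 0], [0, 0, 0], [0, 0, 0], [0, 0, 0]])

```text
time: 4.05
tool_pos: [0.432, -0.1367, 0.0023]
tcp_rot: [1.134, 1.255, -1.133]
wrist_force: [-0.2, -1.1, 0.1]
width: 0.701
```

Call:
carry_out(offset=[[0, 0, 0], [0, 0, 0], [0, 0, 0], [0, 0, 0], [0, 0, 0]], delta_rot=[[0, 0, 0], [0, 0, 0], [0, 0, 0], [0, 0, 0], [0, 0, 0]], fingers=-1, newtons=50)

```text
time: 4.47
tool_pos: [0.4322, -0.1367, 0.0026]
tcp_rot: [1.134, 1.255, -1.133]
wrist_force: [-2.1, 0.4, 5.4]
width: 0.248
```

Call:
carry_out(offset=[[-1, 0, 0], [-2.5, 0, 0], [-4, 0, 0], [-4, 0, 0], [-3, 0, 0]], delta_rot=[[0, 0, 0], [0, 0, 0], [0, 0, 0], [0, 0, 0], [0, 0, 0]])

```text
time: 4.88
tool_pos: [0.4322, -0.1368, 0.1502]
tcp_rot: [1.134, 1.253, -1.132]
wrist_force: [0.4, -0.3, -0.5]
width: 0.247
```

Run:
```python
from h import *
goto(.6124,-.3147,.10,-3.8)
```

```text
t 4.88 tcp [ 0.4322 -0.1368  0.1502] yaw(y) 5.9 tilt x-axis [ 0.003 -0.001 -1.   ] F [ 0.4 -0.3 -0.5] w 0.247 q6 1.11
turn about x 9.7 then shift cm [ 5.02 19.16 16.55] | w/o turn [ 5.09 16.09 19.53]
```

Call:
carry_out(offset=[[0, 0, 0], [0, 1.2, 1], [0, 2.7, 2.3], [0, 3, 2.6], [0, 3, 2.6]], delta_rot=[[5, 0, 0], [4.7, 0, 0], [0, 0, 0], [0, 0, 0], [0, 0, 0]])

```text
time: 5.3
tool_pos: [0.5263, -0.2277, 0.1476]
tcp_rot: [1.258, 1.176, -1.257]
wrist_force: [0.1, 0.5, 0.1]
width: 0.247
```

Call:
carry_out(offset=[[0, 3, 2.6], [0, 3, 2.6], [0, 2, 1.8], [0, 1.26, 1.05], [0, 0, 0]], delta_rot=[[0, 0, 0], [0, 0, 0], [0, 0, 0], [0, 0, 0], [0, 0, 0]])

```text
time: 5.72
tool_pos: [0.6145, -0.3162, 0.1467]
tcp_rot: [1.259, 1.174, -1.259]
wrist_force: [-0.5, 0.7, -0.8]
width: 0.249
```

Run:
```python
from h import *
goto(.6124,-.3147,.019,-3.8); snap('wrist','w3')
f=np.load('pics/w3.npz');P=cloud('wrist',f['d'],f);z=P[...,2]
# tray rim from wrist
m=(f['d']>0)&(z>.015)&(z<.03)&(P[...,0]>.49)&(P[...,0]<.76)&(P[...,1]>-.38)&(P[...,1]<0.02)
Q=P[m]; print(len(Q),Q.min(0),Q.max(0),cv2.minAreaRect((Q[:,:2]*1000).astype(np.float32)))
```

```text
t 5.72 tcp [ 0.6145 -0.3162  0.1467] yaw(y) -3.9 tilt x-axis [ 0.002 -0.001 -1.   ] F [-0.5  0.7 -0.8] w 0.249 q6 1.13
turn about x -0.1 then shift cm [12.77 -0.22 -0.13] | w/o turn [12.77 -0.24 -0.15]
40684 [ 0.51681881 -0.35130594  0.01500009] [ 0.72899744 -0.01762052  0.0298856 ] ((621.3674926757812, -184.5437469482422), (321.4254455566406, 200.7280731201172), 86.14871978759766)
```

View pics/w3.png

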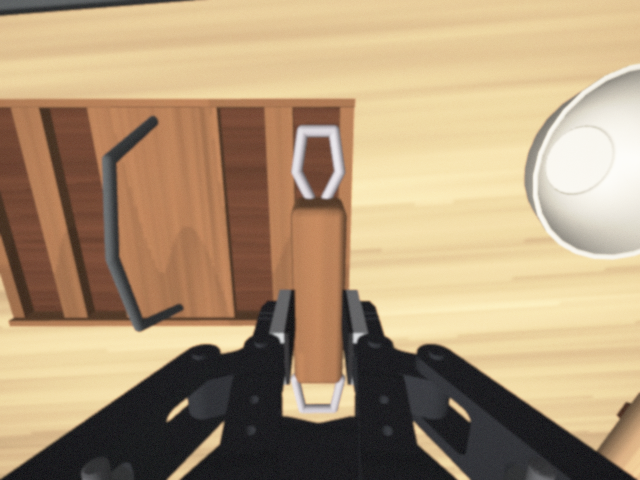

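Call:
carry_out(offset=[[3, -0.2, -0.1], [3, 0, 0], [3, 0, 0], [2, 0, 0], [0.8, 0, 0]], delta_rot=[[0, 0, 0], [0, 0, 0], [0, 0, 0], [0, 0, 0], [0, 0, 0]])

```text
time: 6.18
tool_pos: [0.6065, -0.3095, 0.0245]
tcp_rot: [1.257, 1.185, -1.261]
wrist_force: [-0.8, 0.8, -0.2]
width: 0.244
```

Call:
carry_out(offset=[[0.6, 0, 0], [0.4, 0, 0], [0.2, 0, 0], [0, 0, 0], [0, 0, 0]], delta_rot=[[0, 0, 0], [0, 0, 0], [0, 0, 0], [0, 0, 0], [0, 0, 0]])

```text
time: 6.6
tool_pos: [0.6116, -0.3129, 0.0182]
tcp_rot: [1.258, 1.174, -1.257]
wrist_force: [-0.8, -0.8, 0.1]
width: 0.247
```

Run:
```python
from h import *
goto(.6124,-.3147,.0165,-3.8)
```

```text
t 6.60 tcp [ 0.6116 -0.3129  0.0182] yaw(y) -3.8 tilt x-axis [ 0.002 -0.001 -1.   ] F [-0.8 -0.8  0.1] w 0.247 q6 1.13
turn about x -0.0 then shift cm [0.17 0.09 0.18] | w/o turn [0.17 0.09 0.18]
```

Call:
carry_out(offset=[[0.2, 0, 0.15], [0, 0, 0], [0, 0, 0], [0, 0, 0], [0, 0, 0]], delta_rot=[[0, 0, 0], [0, 0, 0], [0, 0, 0], [0, 0, 0], [0, 0, 0]])

```text
time: 7.02
tool_pos: [0.6105, -0.3139, 0.0147]
tcp_rot: [1.258, 1.177, -1.258]
wrist_force: [0.0, 0.5, -0.5]
width: 0.244
```

Call:
carry_out(offset=[[0, 0, 0], [0, 0, 0], [0, 0, 0], [-0.5, 0, 0], [-1.5, 0, 0]], delta_rot=[[0, 0, 0], [0, 0, 0], [0, 0, 0], [0, 0, 0], [0, 0, 0]], fingers=0)

```text
time: 7.43
tool_pos: [0.6083, -0.3127, 0.0324]
tcp_rot: [1.258, 1.182, -1.261]
wrist_force: [-0.1, -0.1, -0.7]
width: 0.498
```

Call:
carry_out(offset=[[-3, 0, 0], [-4, 0, 0], [-4, 0, 0], [-2, 0, 0], [0, 0, 0]], delta_rot=[[0, 0, 0], [0, 0, 0], [0, 0, 0], [0, 0, 0], [0, 0, 0]])

```text
time: 7.85
tool_pos: [0.615, -0.3163, 0.1749]
tcp_rot: [1.259, 1.162, -1.252]
wrist_force: [1.4, -0.6, 0.2]
width: 0.501
```

```bash
cat >> h.py <<'E'
TC=np.array([.6214,-.1846]); TY=np.radians(-3.85)
def intray(n,f,c=TC,ty=TY):
    f=np.load('pics/'+f+'.npz'); P=cloud(n,f['d'],f)
    ex=np.array([np.cos(ty),np.sin(ty)]); ey=np.array([-ex[1],ex[0]]); q=P[...,:2]-c; X=q@ex;Y=q@ey;z=P[...,2]
    for g in (-.13,-.07,.07,.13):
        m=(f['d']>0)&(abs(X)<.095)&(abs(Y-g)<.026)&(z>.026)&(z<.06)
        if m.sum()>60:
            r=cv2.minAreaRect((np.c_[X[m],Y[m]]*1000).astype(np.float32)); print('groove',g,m.sum(),'c %.0f %.0f size %.0f %.0f ang %.1f'%(*r[0],*r[1],r[2]),'top %.4f'%np.percentile(z[m],90))
        else: print('groove',g,'empty')
E
python3 - <<'E'
from h import *
snap('wrist','w4'); intray('wrist','w4'); snap('side','s4'); intray('side','s4'); tool('side','s4',.419,.124); tool('side','s4',.578,.170)
goto(.5785,.1705,.16,-10)
E
```

```text
groove -0.13 2470 c 25 -130 size 24 139 ang 89.5 top 0.0351
groove -0.07 empty
groove 0.07 empty
groove 0.13 empty
groove -0.13 266 c -0 -132 size 41 189 ang 89.2 top 0.0383
groove -0.07 empty
groove 0.07 empty
groove 0.13 empty
handle mm 419 127 size 89x28 ang 6.9 top 0.031 | full c 419 126 159x31
handle mm 581 173 size 89x27 ang -10.0 top 0.031 | full c 577 172 30x158
t 7.95 tcp [ 0.6118 -0.3146  0.1681] yaw(y) -3.8 tilt x-axis [ 0.005 -0.003 -1.   ] F [-0.7 -0.  -0.6] w 0.497 q6 1.13
turn about x 6.2 then shift cm [  0.81 -11.7  -47.2 ] | w/o turn [  0.68  -6.56 -48.18]
```

Call:
carry_out(offset=[[0, 0, 0], [0.07, -0.97, -3.93], [0.07, -0.97, -3.93], [0.07, -0.97, -3.93], [0.07, -0.97, -3.93]], delta_rot=[[6.2, 0, 0], [0, 0, 0], [0, 0, 0], [0, 0, 0], [0, 0, 0]], fingers=0.4)

```text
time: 8.37
tool_pos: [0.5976, -0.1506, 0.1596]
tcp_rot: [1.337, 1.124, -1.34]
wrist_force: [1.3, 0.6, -0.7]
width: 0.701
```

Call:
carry_out(offset=[[0.07, -0.97, -3.93], [0.07, -0.97, -3.93], [0.07, -0.97, -3.93], [0.07, -0.97, -3.93], [0.07, -0.97, -3.93]], delta_rot=[[0, 0, 0], [0, 0, 0], [0, 0, 0], [0, 0, 0], [0, 0, 0]])

```text
time: 8.78
tool_pos: [0.584, 0.0515, 0.1564]
tcp_rot: [1.335, 1.123, -1.34]
wrist_force: [-0.6, -0.8, -0.9]
width: 0.698
```

Call:
carry_out(offset=[[0.07, -0.97, -3.93], [0.07, -0.97, -3.93], [0.07, -0.97, -3.93], [0, 0, 0], [0, 0, 0]], delta_rot=[[0, 0, 0], [0, 0, 0], [0, 0, 0], [0, 0, 0], [0, 0, 0]])

```text
time: 9.2
tool_pos: [0.5761, 0.1727, 0.1543]
tcp_rot: [1.331, 1.125, -1.337]
wrist_force: [0.1, -0.7, 0.4]
width: 0.699
```

Run:
```python
from h import *
snap('wrist','w5'); x,y,a=tool('wrist','w5',.58,.171); goto(x,y,.003,a)
```

```text
handle mm 582 170 size 89x24 ang -10.0 top 0.029 | full c 578 171 24x160
t 9.25 tcp [0.5765 0.1712 0.1545] yaw(y) -9.9 tilt x-axis [-0.003 -0.001 -1.   ] F [-0.6 -0.1  0.2] w 0.704 q6 1.99
turn about x 0.1 then shift cm [15.15  0.52  0.03] | w/o turn [15.15  0.56  0.  ]
```

Call:
carry_out(offset=[[3.5, 0.3, 0], [3.5, 0, 0], [3.5, 0, 0], [2, 0, 0], [1, 0, 0]], delta_rot=[[0, 0, 0], [0, 0, 0], [0, 0, 0], [0, 0, 0], [0, 0, 0]])

```text
time: 9.67
tool_pos: [0.5772, 0.1672, 0.0163]
tcp_rot: [1.333, 1.123, -1.346]
wrist_force: [-0.5, 0.0, 0.1]
width: 0.695
```

Call:
carry_out(offset=[[0.8, 0, 0], [0.5, 0, 0], [0.3, 0, 0], [0, 0, 0], [0, 0, 0]], delta_rot=[[0, 0, 0], [0, 0, 0], [0, 0, 0], [0, 0, 0], [0, 0, 0]])

```text
time: 10.08
tool_pos: [0.5821, 0.1704, 0.0066]
tcp_rot: [1.339, 1.12, -1.335]
wrist_force: [-0.6, 0.4, -0.0]
width: 0.702
```

Call:
carry_out(offset=[[0, 0, 0], [0, 0, 0], [0, 0, 0], [0, 0, 0], [0, 0, 0]], delta_rot=[[0, 0, 0], [0, 0, 0], [0, 0, 0], [0, 0, 0], [0, 0, 0]], fingers=-1, newtons=50)

```text
time: 10.5
tool_pos: [0.581, 0.1704, 0.0054]
tcp_rot: [1.337, 1.121, -1.337]
wrist_force: [-0.0, -0.3, -0.1]
width: 0.006
```

Call:
carry_out(offset=[[-1, 0, 0], [-2.5, 0, 0], [-4, 0, 0], [-4, 0, 0], [-3.5, 0, 0]], delta_rot=[[0, 0, 0], [0, 0, 0], [0, 0, 0], [0, 0, 0], [0, 0, 0]])

```text
time: 10.92
tool_pos: [0.5811, 0.1704, 0.1582]
tcp_rot: [1.338, 1.121, -1.336]
wrist_force: [0.4, -0.0, 0.2]
width: -0.003
```

Run:
```python
from h import *
goto(.6167,-.2544,.155,-3.8); goto(.6301,-.0549,.155,-3.8)
```

```text
t 10.92 tcp [0.5811 0.1704 0.1582] yaw(y) -10.0 tilt x-axis [ 0.001  0.    -1.   ] F [ 0.4 -0.   0.2] w -0.003 q6 1.99
turn about x -6.2 then shift cm [ 0.32  6.37 42.15] | w/o turn [ 0.31 10.9  41.21]
t 10.92 tcp [0.5811 0.1704 0.1582] yaw(y) -10.0 tilt x-axis [ 0.001  0.    -1.   ] F [ 0.4 -0.   0.2] w -0.003 q6 1.99
turn about x -6.2 then shift cm [ 0.32  6.38 22.15] | w/o turn [ 0.32  8.75 21.33]
```

Run:
```python
from h import *
snap('wrist','w6'); x,y,a=tool('wrist','w6',.58,.171,.12); goto(x,y,.002,a)
snap('side','s6'); tool('side','s6',.58,.171,.12); tool('side','s6',.419,.126)
```

```text
handle mm 582 170 size 88x24 ang -10.0 top 0.029 | full c 582 170 24x152
t 10.97 tcp [0.5861 0.1716 0.1671] yaw(y) -10.0 tilt x-axis [ 0.014  0.003 -1.   ] F [2.  1.  4.8] w 0.002 q6 1.99
turn about x -0.0 then shift cm [16.51 -0.41  0.25] | w/o turn [16.5  -0.63  0.34]
handle mm 581 174 size 91x29 ang -11.6 top 0.032 | full c 577 174 31x159
handle mm 419 126 size 90x27 ang 8.5 top 0.031 | full c 419 125 159x33
```

View pics/w6.png

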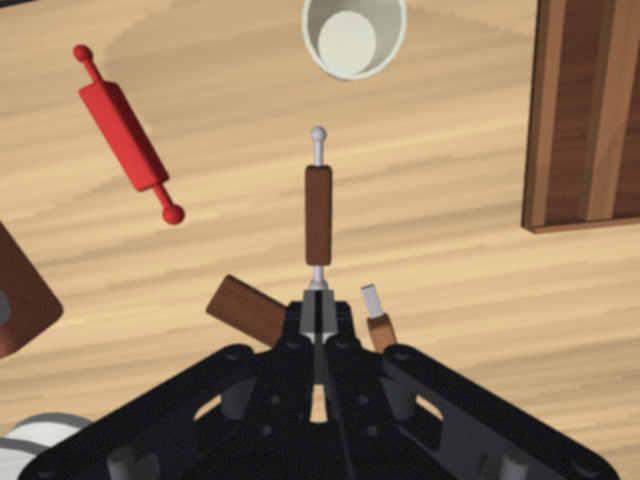

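Call:
carry_out(offset=[[3.5, 0, 0], [3.5, 0, 0], [3.5, 0, 0], [3, 0, 0], [0, 0, 0]], delta_rot=[[0, 0, 0], [0, 0, 0], [0, 0, 0], [0, 0, 0], [0, 0, 0]], fingers=0.4)

```text
time: 11.43
tool_pos: [0.5742, 0.1686, 0.013]
tcp_rot: [1.328, 1.127, -1.349]
wrist_force: [-1.2, -1.4, -0.3]
width: 0.698
```

Call:
carry_out(offset=[[0.5, 0, 0], [0, 0, 0], [0, 0, 0], [0, 0, 0], [0, 0, 0]], delta_rot=[[0, 0, 0], [0, 0, 0], [0, 0, 0], [0, 0, 0], [0, 0, 0]])

```text
time: 11.85
tool_pos: [0.5828, 0.1707, 0.0175]
tcp_rot: [1.34, 1.119, -1.334]
wrist_force: [-0.3, 0.3, -0.1]
width: 0.701
```

Run:
```python
from h import *
goto(.581,.1705,.0015,-10)
```

```text
t 11.85 tcp [0.5828 0.1707 0.0175] yaw(y) -10.0 tilt x-axis [ 0.004  0.001 -1.   ] F [-0.3  0.3 -0.1] w 0.701 q6 1.99
turn about x -0.0 then shift cm [ 1.6  -0.17  0.05] | w/o turn [ 1.6  -0.18  0.06]
```

Call:
carry_out(offset=[[0.6, -0.1, 0], [0.6, 0, 0], [0.4, 0, 0], [0, 0, 0], [0, 0, 0]], delta_rot=[[0, 0, 0], [0, 0, 0], [0, 0, 0], [0, 0, 0], [0, 0, 0]])

```text
time: 12.27
tool_pos: [0.5792, 0.1703, -0.0017]
tcp_rot: [1.336, 1.122, -1.338]
wrist_force: [0.7, 0.9, 0.5]
width: 0.7
```

Call:
carry_out(offset=[[0, 0, 0], [0, 0, 0], [0, 0, 0], [0, 0, 0], [0, 0, 0]], delta_rot=[[0, 0, 0], [0, 0, 0], [0, 0, 0], [0, 0, 0], [0, 0, 0]], fingers=-1)

```text
time: 12.68
tool_pos: [0.5805, 0.1706, -0.0003]
tcp_rot: [1.338, 1.121, -1.336]
wrist_force: [0.0, -0.2, 1.4]
width: 0.26
```

Call:
carry_out(offset=[[0, 0, 0], [0, 0, 0], [0, 0, 0], [0, 0, 0], [0, 0, 0]], delta_rot=[[0, 0, 0], [0, 0, 0], [0, 0, 0], [0, 0, 0], [0, 0, 0]])

```text
time: 13.1
tool_pos: [0.5804, 0.1706, -0.0004]
tcp_rot: [1.338, 1.121, -1.336]
wrist_force: [0.3, -0.2, 3.3]
width: 0.258
```

Call:
carry_out(offset=[[-1, 0, 0], [-2.5, 0, 0], [-4, 0, 0], [-3.5, 0, 0], [-2, 0, 0]], delta_rot=[[0, 0, 0], [0, 0, 0], [0, 0, 0], [0, 0, 0], [0, 0, 0]])

```text
time: 13.52
tool_pos: [0.5815, 0.1708, 0.1337]
tcp_rot: [1.34, 1.119, -1.333]
wrist_force: [0.9, -0.3, -0.0]
width: 0.259
```

Call:
carry_out(offset=[[0, 0, 0], [0, 0.6, 2.1], [0, 1.1, 3.8], [0, 1.1, 3.8], [0, 1.1, 3.8]], delta_rot=[[-6.2, 0, 0], [0, 0, 0], [0, 0, 0], [0, 0, 0], [0, 0, 0]])

```text
time: 13.93
tool_pos: [0.6092, 0.0321, 0.1293]
tcp_rot: [1.256, 1.178, -1.258]
wrist_force: [1.3, 0.4, -0.6]
width: 0.257
```

Call:
carry_out(offset=[[0, 1.1, 3.8], [0, 0.9, 3], [0, 0.5, 1.9], [0, 0, 0], [0, 0, 0]], delta_rot=[[0, 0, 0], [0, 0, 0], [0, 0, 0], [0, 0, 0], [0, 0, 0]])

```text
time: 14.35
tool_pos: [0.6284, -0.0564, 0.1289]
tcp_rot: [1.26, 1.177, -1.261]
wrist_force: [-1.0, -0.1, -0.1]
width: 0.255
```

Run:
```python
from h import *
goto(.6301,-.0549,.013,-3.8)
```

```text
t 14.35 tcp [ 0.6284 -0.0564  0.1289] yaw(y) -4.0 tilt x-axis [-0.001  0.    -1.   ] F [-1.  -0.1 -0.1] w 0.255 q6 1.51
turn about x -0.2 then shift cm [11.59  0.16 -0.16] | w/o turn [11.59  0.18 -0.16]
```

Call:
carry_out(offset=[[3, 0.1, -0.1], [3, 0, 0], [2.5, 0, 0], [1.3, 0, 0], [0.5, 0, 0]], delta_rot=[[0, 0, 0], [0, 0, 0], [0, 0, 0], [0, 0, 0], [0, 0, 0]])

```text
time: 14.77
tool_pos: [0.6269, -0.0527, 0.0229]
tcp_rot: [1.255, 1.183, -1.262]
wrist_force: [-0.1, -0.7, -1.4]
width: 0.261
```

Call:
carry_out(offset=[[0.5, 0, 0], [0.4, 0, 0], [0.2, 0, 0], [0, 0, 0], [0, 0, 0]], delta_rot=[[0, 0, 0], [0, 0, 0], [0, 0, 0], [0, 0, 0], [0, 0, 0]])

```text
time: 15.18
tool_pos: [0.631, -0.0545, 0.0163]
tcp_rot: [1.259, 1.175, -1.257]
wrist_force: [0.3, 0.4, 0.1]
width: 0.258
```

Run:
```python
from h import *
goto(.6301,-.0549,.012,-3.8)
```

```text
t 15.18 tcp [ 0.631  -0.0545  0.0163] yaw(y) -3.8 tilt x-axis [ 0.002 -0.    -1.   ] F [0.3 0.4 0.1] w 0.258 q6 1.51
turn about x -0.0 then shift cm [ 0.43 -0.08  0.05] | w/o turn [ 0.43 -0.08  0.05]
```

Call:
carry_out(offset=[[0.2, 0, 0], [0.2, 0, 0], [0, 0, 0], [0, 0, 0], [0, 0, 0]], delta_rot=[[0, 0, 0], [0, 0, 0], [0, 0, 0], [0, 0, 0], [0, 0, 0]])

```text
time: 15.6
tool_pos: [0.63, -0.0544, 0.0112]
tcp_rot: [1.258, 1.177, -1.258]
wrist_force: [-1.0, -0.2, 0.2]
width: 0.256
```

Call:
carry_out(offset=[[0, 0, 0], [0, 0, 0], [0, 0, 0], [-0.5, 0, 0], [-1.5, 0, 0]], delta_rot=[[0, 0, 0], [0, 0, 0], [0, 0, 0], [0, 0, 0], [0, 0, 0]], fingers=0)

```text
time: 16.02
tool_pos: [0.6277, -0.0541, 0.0291]
tcp_rot: [1.256, 1.181, -1.262]
wrist_force: [-0.6, -0.4, -0.8]
width: 0.498
```

Call:
carry_out(offset=[[-3, 0, 0], [-4, 0, 0], [-4, 0, 0], [-2, 0, 0], [0, 0, 0]], delta_rot=[[0, 0, 0], [0, 0, 0], [0, 0, 0], [0, 0, 0], [0, 0, 0]])

```text
time: 16.43
tool_pos: [0.6349, -0.055, 0.1696]
tcp_rot: [1.263, 1.166, -1.249]
wrist_force: [0.6, 0.5, 0.3]
width: 0.5
```

Run:
```python
from h import *
snap('wrist','w7'); intray('wrist','w7'); snap('side','s7'); x,y,a=tool('side','s7',.419,.126,.12)
goto(.42,.124,.15,8.8)
```

```text
groove -0.13 3026 c 0 -129 size 89 25 ang 0.8 top 0.0349
groove -0.07 empty
groove 0.07 empty
groove 0.13 2566 c -25 129 size 142 28 ang 3.2 top 0.0352
handle mm 419 126 size 90x28 ang 6.4 top 0.031 | full c 419 128 160x32
t 16.53 tcp [ 0.631  -0.0545  0.1632] yaw(y) -3.8 tilt x-axis [ 0.003 -0.    -1.   ] F [-0.1 -0.4  0.1] w 0.496 q6 1.51
turn about x -12.6 then shift cm [  1.32 -18.12 -20.87] | w/o turn [  1.24 -22.25 -16.4 ]
```

Call:
carry_out(offset=[[0, 0, 0], [0, 0, 0], [0.16, -2.26, -2.6], [0.16, -2.26, -2.6], [0.16, -2.26, -2.6]], delta_rot=[[-6.3, 0, 0], [-6.3, 0, 0], [0, 0, 0], [0, 0, 0], [0, 0, 0]], fingers=0.4)

```text
time: 16.95
tool_pos: [0.5484, 0.0127, 0.1533]
tcp_rot: [1.095, 1.281, -1.1]
wrist_force: [1.0, 1.1, 0.1]
width: 0.701
```

Call:
carry_out(offset=[[0.16, -2.26, -2.6], [0.16, -2.26, -2.6], [0.16, -2.26, -2.6], [0.16, -2.26, -2.6], [0.16, -2.26, -2.6]], delta_rot=[[0, 0, 0], [0, 0, 0], [0, 0, 0], [0, 0, 0], [0, 0, 0]])

```text
time: 17.37
tool_pos: [0.4163, 0.1239, 0.1459]
tcp_rot: [1.094, 1.28, -1.1]
wrist_force: [-0.2, 1.0, -0.1]
width: 0.7
```

Call:
carry_out(offset=[[0, 0, 0], [0, 0, 0], [0, 0, 0], [0, 0, 0], [0, 0, 0]], delta_rot=[[0, 0, 0], [0, 0, 0], [0, 0, 0], [0, 0, 0], [0, 0, 0]])

```text
time: 17.78
tool_pos: [0.4204, 0.1229, 0.1481]
tcp_rot: [1.096, 1.277, -1.097]
wrist_force: [-0.5, -0.7, 0.0]
width: 0.697
```

Run:
```python
from h import *
snap('wrist','w8'); x,y,a=tool('wrist','w8',.42,.125,.12); goto(x,y,.001,a)
```

```text
handle mm 420 123 size 88x24 ang 8.6 top 0.029 | full c 420 123 159x27
t 17.83 tcp [0.4204 0.1229 0.1482] yaw(y) 8.7 tilt x-axis [-0. -0. -1.] F [ 0.2 -0.2  0.5] w 0.698 q6 1.65
turn about x 0.1 then shift cm [ 1.472e+01 -1.000e-02 -5.000e-02] | w/o turn [14.72 -0.   -0.05]
```

Call:
carry_out(offset=[[3.5, 0, 0], [3.5, 0, 0], [3.5, 0, 0], [2, 0, 0], [1, 0, 0]], delta_rot=[[0, 0, 0], [0, 0, 0], [0, 0, 0], [0, 0, 0], [0, 0, 0]])

```text
time: 18.25
tool_pos: [0.4172, 0.1223, 0.01]
tcp_rot: [1.093, 1.281, -1.101]
wrist_force: [-0.6, 0.5, 0.2]
width: 0.7
```

Call:
carry_out(offset=[[0.7, 0, 0], [0.4, 0, 0], [0, 0, 0], [0, 0, 0], [0, 0, 0]], delta_rot=[[0, 0, 0], [0, 0, 0], [0, 0, 0], [0, 0, 0], [0, 0, 0]])

```text
time: 18.67
tool_pos: [0.4212, 0.1239, 0.0038]
tcp_rot: [1.097, 1.276, -1.093]
wrist_force: [-0.1, -0.5, 1.5]
width: 0.703
```

Run:
```python
from h import *
goto(.42,.123,.000,8.6)
```

```text
t 18.67 tcp [0.4212 0.1239 0.0038] yaw(y) 8.8 tilt x-axis [ 0.003  0.001 -1.   ] F [-0.1 -0.5  1.5] w 0.703 q6 1.65
turn about x 0.2 then shift cm [ 0.38 -0.13  0.08] | w/o turn [ 0.38 -0.14  0.08]
```

Call:
carry_out(offset=[[0.35, -0.1, 0.1], [0, 0, 0], [0, 0, 0], [0, 0, 0], [0, 0, 0]], delta_rot=[[0, 0, 0], [0, 0, 0], [0, 0, 0], [0, 0, 0], [0, 0, 0]])

```text
time: 19.08
tool_pos: [0.4189, 0.1225, -0.001]
tcp_rot: [1.096, 1.278, -1.095]
wrist_force: [-0.3, 0.4, -0.5]
width: 0.702
```

Call:
carry_out(offset=[[0, 0, 0], [0, 0, 0], [0, 0, 0], [0, 0, 0], [0, 0, 0]], delta_rot=[[0, 0, 0], [0, 0, 0], [0, 0, 0], [0, 0, 0], [0, 0, 0]], fingers=-1)

```text
time: 19.5
tool_pos: [0.419, 0.1226, -0.0009]
tcp_rot: [1.096, 1.278, -1.095]
wrist_force: [-1.5, 0.5, 2.9]
width: 0.261
```

Call:
carry_out(offset=[[-1, 0, 0], [-2.5, 0, 0], [-4, 0, 0], [-4, 0, 0], [-3.5, 0, 0]], delta_rot=[[0, 0, 0], [0, 0, 0], [0, 0, 0], [0, 0, 0], [0, 0, 0]])

```text
time: 19.92
tool_pos: [0.4187, 0.1224, 0.1515]
tcp_rot: [1.096, 1.277, -1.095]
wrist_force: [0.5, -0.4, -0.3]
width: 0.26
```

Run:
```python
from h import *
goto(.6167,-.2544,.16,-3.8)
```

```text
t 19.92 tcp [0.4187 0.1224 0.1515] yaw(y) 8.8 tilt x-axis [ 0.001  0.    -1.   ] F [ 0.5 -0.4 -0.3] w 0.260 q6 1.65
turn about x 12.6 then shift cm [-0.85 22.26 36.28] | w/o turn [-0.84 13.83 40.26]
```

Call:
carry_out(offset=[[0, 0, 0], [0, 0, 0], [-0.07, 1.86, 3.02], [-0.07, 1.86, 3.02], [-0.07, 1.86, 3.02]], delta_rot=[[6.3, 0, 0], [6.3, 0, 0], [0, 0, 0], [0, 0, 0], [0, 0, 0]])

```text
time: 20.33
tool_pos: [0.4687, 0.0277, 0.1519]
tcp_rot: [1.257, 1.177, -1.256]
wrist_force: [0.0, 1.0, -0.8]
width: 0.258
```

Call:
carry_out(offset=[[-0.07, 1.86, 3.02], [-0.07, 1.86, 3.02], [-0.07, 1.86, 3.02], [-0.07, 1.86, 3.02], [-0.07, 1.86, 3.02]], delta_rot=[[0, 0, 0], [0, 0, 0], [0, 0, 0], [0, 0, 0], [0, 0, 0]])

```text
time: 20.75
tool_pos: [0.5514, -0.1303, 0.155]
tcp_rot: [1.259, 1.177, -1.258]
wrist_force: [-0.2, 0.2, 0.1]
width: 0.255
```

Call:
carry_out(offset=[[-0.07, 1.86, 3.02], [-0.07, 1.86, 3.02], [-0.07, 1.86, 3.02], [-0.07, 1.86, 3.02], [0, 0, 0]], delta_rot=[[0, 0, 0], [0, 0, 0], [0, 0, 0], [0, 0, 0], [0, 0, 0]])

```text
time: 21.17
tool_pos: [0.6196, -0.2601, 0.1576]
tcp_rot: [1.259, 1.171, -1.26]
wrist_force: [0.3, -0.0, -0.8]
width: 0.26
```

Run:
```python
from h import *
goto(.6167,-.2544,.013,-3.8)
```

```text
t 21.17 tcp [ 0.6196 -0.2601  0.1576] yaw(y) -4.0 tilt x-axis [ 0.002 -0.004 -1.   ] F [ 0.3 -0.  -0.8] w 0.260 q6 1.21
turn about x -0.2 then shift cm [14.46 -0.32 -0.54] | w/o turn [14.46 -0.36 -0.59]
```

Call:
carry_out(offset=[[3, -0.2, -0.2], [3, 0, 0], [3, 0, 0], [1.5, 0, 0], [0.5, 0, 0]], delta_rot=[[0, 0, 0], [0, 0, 0], [0, 0, 0], [0, 0, 0], [0, 0, 0]])

```text
time: 21.58
tool_pos: [0.6119, -0.2501, 0.0431]
tcp_rot: [1.257, 1.184, -1.262]
wrist_force: [-0.9, 0.0, -1.7]
width: 0.262
```

Call:
carry_out(offset=[[0, 0, 0], [0, 0, 0], [0, 0, 0], [0, 0, 0], [0, 0, 0]], delta_rot=[[0, 0, 0], [0, 0, 0], [0, 0, 0], [0, 0, 0], [0, 0, 0]])

```text
time: 22.0
tool_pos: [0.6167, -0.2524, 0.0493]
tcp_rot: [1.259, 1.174, -1.257]
wrist_force: [0.2, -0.4, 0.6]
width: 0.256
```

Run:
```python
from h import *
goto(.6167,-.2544,.012,-3.8)
```

```text
t 22.00 tcp [ 0.6167 -0.2524  0.0493] yaw(y) -3.8 tilt x-axis [ 0.003 -0.001 -1.   ] F [ 0.2 -0.4  0.6] w 0.256 q6 1.21
turn about x -0.0 then shift cm [3.73 0.01 0.2 ] | w/o turn [3.73 0.   0.19]
```

Call:
carry_out(offset=[[1.5, 0, 0.2], [1.2, 0, 0], [0.7, 0, 0], [0.3, 0, 0], [0, 0, 0]], delta_rot=[[0, 0, 0], [0, 0, 0], [0, 0, 0], [0, 0, 0], [0, 0, 0]])

```text
time: 22.42
tool_pos: [0.6136, -0.2531, 0.0078]
tcp_rot: [1.258, 1.181, -1.26]
wrist_force: [-0.1, -0.1, -0.3]
width: 0.256
```

Call:
carry_out(offset=[[0, 0, 0], [0, 0, 0], [0, 0, 0], [0, 0, 0], [0, 0, 0]], delta_rot=[[0, 0, 0], [0, 0, 0], [0, 0, 0], [0, 0, 0], [0, 0, 0]])

```text
time: 22.83
tool_pos: [0.6157, -0.2541, 0.0108]
tcp_rot: [1.258, 1.176, -1.258]
wrist_force: [-0.6, -0.2, -0.7]
width: 0.259
```

Call:
carry_out(offset=[[0, 0, 0], [0, 0, 0], [0, 0, 0], [-0.5, 0, 0], [-1.5, 0, 0]], delta_rot=[[0, 0, 0], [0, 0, 0], [0, 0, 0], [0, 0, 0], [0, 0, 0]], fingers=-0.05)

```text
time: 23.25
tool_pos: [0.6131, -0.2529, 0.0282]
tcp_rot: [1.257, 1.182, -1.261]
wrist_force: [-0.9, 0.2, -0.4]
width: 0.472
```

Call:
carry_out(offset=[[-3, 0, 0], [-4, 0, 0], [-4, 0, 0], [-3, 0, 0], [-1, 0, 0]], delta_rot=[[0, 0, 0], [0, 0, 0], [0, 0, 0], [0, 0, 0], [0, 0, 0]])

```text
time: 23.67
tool_pos: [0.619, -0.2556, 0.1895]
tcp_rot: [1.26, 1.165, -1.252]
wrist_force: [0.7, -0.5, 1.0]
width: 0.471
```

Run:
```python
from h import *
snap('wrist','w9'); intray('wrist','w9'); s,im,d=snap('side','s9'); goto(.56,.30,.39,0)
P=cloud('side',d); 
for n,f in [('side','s9')]:
    x,y,z=P[...,0],P[...,1],P[...,2]; g=(d>0)&(z>.265)&(z<.32)&(x>.505)&(x<.615)&(y>.1)&(y<.45)&(im.max(2)<60); Q=P[g]; print('grip',len(Q),np.percentile(Q,[1,50,99],axis=0).round(3))
    t=z>np.percentile(Q[:,2],99)-.006; Q=P[g&t]; print('top',cv2.minAreaRect((Q[:,:2]*1000).astype(np.float32)),Q[:,2].mean())
```

```text
groove -0.13 2322 c 25 -130 size 139 24 ang 0.1 top 0.0351
groove -0.07 2277 c 1 -74 size 34 190 ang 87.8 top 0.0351
groove 0.07 empty
groove 0.13 2624 c -1 130 size 30 190 ang 85.2 top 0.0352
t 23.77 tcp [ 0.6178 -0.255   0.1857] yaw(y) -3.8 tilt x-axis [ 0.008 -0.004 -1.   ] F [-0.  -0.8 -0.6] w 0.474 q6 1.21
turn about x -3.8 then shift cm [-20.43  -5.78 -55.5 ] | w/o turn [-20.68  -9.3  -54.93]
grip 846 [[0.511 0.29  0.29 ]
 [0.56  0.305 0.305]
 [0.609 0.328 0.311]]
top ((562.0904541015625, 300.1733093261719), (102.69943237304688, 34.82182312011719), 11.521242141723633) 0.3072249085768362
```

View pics/w9.png

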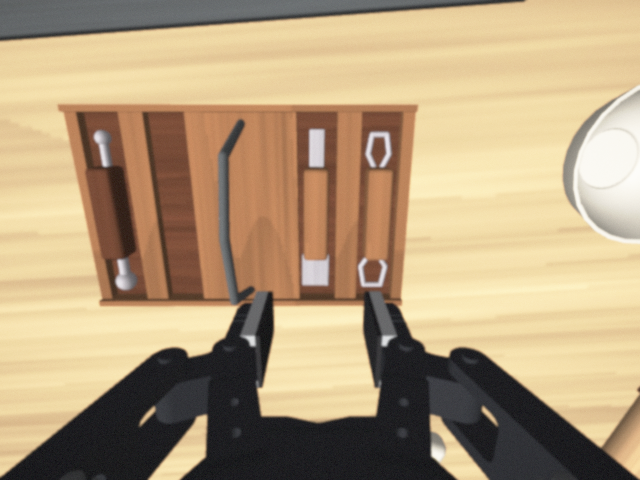

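Call:
carry_out(offset=[[-4, 0, 0], [-4, 0, 0], [-4, 0, 0], [-4, 0, 0], [-4, 0, 0]], delta_rot=[[-3.8, 0, 0], [0, 0, 0], [0, 0, 0], [0, 0, 0], [0, 0, 0]], fingers=0.4)

```text
time: 24.18
tool_pos: [0.6142, -0.2534, 0.3791]
tcp_rot: [1.209, 1.214, -1.212]
wrist_force: [0.4, -0.9, 0.3]
width: 0.698
```

Call:
carry_out(offset=[[0, -0.56, -3.9], [0, -0.56, -3.9], [0, -0.56, -3.9], [0, -0.56, -3.9], [0, -0.56, -3.9]], delta_rot=[[0, 0, 0], [0, 0, 0], [0, 0, 0], [0, 0, 0], [0, 0, 0]])

```text
time: 24.6
tool_pos: [0.586, -0.0573, 0.3774]
tcp_rot: [1.209, 1.212, -1.213]
wrist_force: [0.4, -0.1, -0.1]
width: 0.705
```

Call:
carry_out(offset=[[0, -0.56, -3.9], [0, -0.56, -3.9], [0, -0.56, -3.9], [0, -0.56, -3.9], [0, -0.56, -3.9]], delta_rot=[[0, 0, 0], [0, 0, 0], [0, 0, 0], [0, 0, 0], [0, 0, 0]])

```text
time: 25.02
tool_pos: [0.558, 0.1377, 0.3775]
tcp_rot: [1.207, 1.211, -1.213]
wrist_force: [1.9, 0.2, 0.1]
width: 0.7
```

Call:
carry_out(offset=[[0, -0.56, -3.9], [0, -0.56, -3.9], [0, 0, 0], [0, 0, 0], [0, 0, 0]], delta_rot=[[0, 0, 0], [0, 0, 0], [0, 0, 0], [0, 0, 0], [0, 0, 0]])

```text
time: 25.43
tool_pos: [0.5477, 0.2138, 0.3782]
tcp_rot: [1.206, 1.21, -1.212]
wrist_force: [-0.5, 0.3, -0.4]
width: 0.701
```

Run:
```python
from h import *
s,im,d=snap('wrist','w10'); f=np.load('pics/w10.npz'); P=cloud('wrist',d,f); x,y,z=P[...,0],P[...,1],P[...,2]
g=(d>0)&(z>.28)&(z<.32)&(x>.48)&(x<.66)&(y>.2)&(y<.40)&(im.max(2)<70)
k,l,st,c=cv2.connectedComponentsWithStats(g.astype(np.uint8))
for i in range(1,k):
    if st[i,4]>150: Q=P[l==i]; print(c[i],st[i,4],cv2.minAreaRect((Q[:,:2]*1000).astype(np.float32)),np.percentile(Q,[2,50,98],axis=0).round(3).tolist())
goto(.54,.297,.272,0)
```

```text
[204.32542735 210.79166667] 4680 ((571.1065673828125, 294.19061279296875), (118.5947036743164, 22.640851974487305), 1.5938080549240112) [[0.515, 0.284, 0.294], [0.569, 0.293, 0.306], [0.618, 0.305, 0.308]]
t 25.48 tcp [0.5481 0.2131 0.3787] yaw(y) -0.1 tilt x-axis [-0.002 -0.002 -1.   ] F [ 0.8 -0.5  0.4] w 0.700 q6 1.90
turn about x -0.1 then shift cm [10.67 -0.81 -8.39] | w/o turn [10.65 -0.79 -8.4 ]
```

View pics/w10.png

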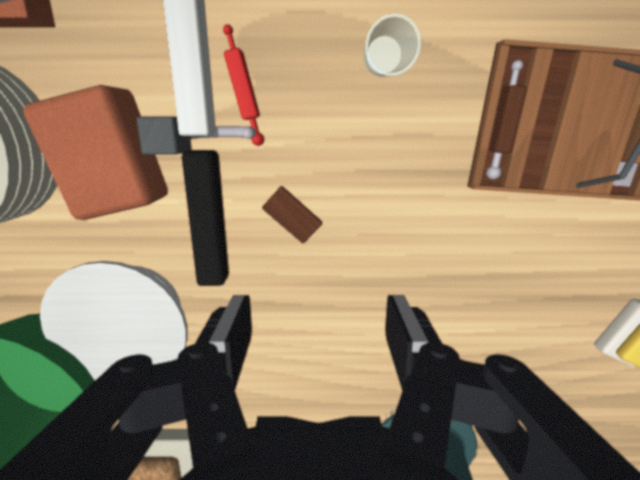

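Call:
carry_out(offset=[[0, -0.3, -3], [0, -0.3, -3], [0, -0.2, -2.15], [0, 0, 0], [0, 0, 0]], delta_rot=[[0, 0, 0], [0, 0, 0], [0, 0, 0], [0, 0, 0], [0, 0, 0]])

```text
time: 25.9
tool_pos: [0.5407, 0.2947, 0.3795]
tcp_rot: [1.209, 1.209, -1.211]
wrist_force: [-0.5, 0.4, 0.5]
width: 0.701
```

Call:
carry_out(offset=[[2, 0, 0], [3, 0, 0], [3, 0, 0], [2, 0, 0], [0.6, 0, 0]], delta_rot=[[0, 0, 0], [0, 0, 0], [0, 0, 0], [0, 0, 0], [0, 0, 0]])

```text
time: 26.32
tool_pos: [0.5387, 0.2922, 0.2693]
tcp_rot: [1.205, 1.21, -1.218]
wrist_force: [-0.2, 0.1, -1.2]
width: 0.703
```

Call:
carry_out(offset=[[0, 0, 0], [0, 0, 0], [0, 0, 0], [0, 0, 0], [0, 0, 0]], delta_rot=[[0, 0, 0], [0, 0, 0], [0, 0, 0], [0, 0, 0], [0, 0, 0]])

```text
time: 26.73
tool_pos: [0.5413, 0.296, 0.2764]
tcp_rot: [1.212, 1.208, -1.207]
wrist_force: [-0.0, -0.6, -0.4]
width: 0.7
```

Run:
```python
from h import *
goto(.54,.2945,.270,0)
```

```text
t 26.73 tcp [0.5413 0.296  0.2764] yaw(y) -0.0 tilt x-axis [ 0.003  0.001 -1.   ] F [-0.  -0.6 -0.4] w 0.700 q6 2.03
turn about x -0.0 then shift cm [ 0.64 -0.13  0.15] | w/o turn [ 0.64 -0.14  0.15]
```

Call:
carry_out(offset=[[0.7, 0, 0.1], [0, 0, 0], [0, 0, 0], [0, 0, 0], [0, 0, 0]], delta_rot=[[0, 0, 0], [0, 0, 0], [0, 0, 0], [0, 0, 0], [0, 0, 0]])

```text
time: 27.15
tool_pos: [0.5403, 0.2947, 0.2672]
tcp_rot: [1.209, 1.209, -1.21]
wrist_force: [1.0, -0.3, 0.3]
width: 0.699
```

Call:
carry_out(offset=[[0, 0, 0], [0, 0, 0], [0, 0, 0], [0, 0, 0], [0, 0, 0]], delta_rot=[[0, 0, 0], [0, 0, 0], [0, 0, 0], [0, 0, 0], [0, 0, 0]], fingers=-1, newtons=80)

```text
time: 27.57
tool_pos: [0.5404, 0.2949, 0.2678]
tcp_rot: [1.21, 1.209, -1.209]
wrist_force: [-1.6, 0.7, 2.7]
width: 0.232
```

Call:
carry_out(offset=[[0, 0, 0], [0, 0, 0.2], [0, 0, 0.5], [0, 0, 0.8], [0, 0, 1]], delta_rot=[[0, 0, 0], [0, 0, 0], [0, 0, 0], [0, 0, 0], [0, 0, 0]])

```text
time: 27.98
tool_pos: [0.5405, 0.2697, 0.2678]
tcp_rot: [1.21, 1.21, -1.208]
wrist_force: [-1.2, 3.1, 3.7]
width: 0.236
```

Run:
```python
from h import *
goto(.54,-.137,.270,0)
```

```text
t 27.98 tcp [0.5405 0.2697 0.2678] yaw(y) 0.0 tilt x-axis [ 0.001  0.001 -1.   ] F [-1.2  3.1  3.7] w 0.236 q6 1.99
turn about x 0.0 then shift cm [-0.22 -0.05 40.67] | w/o turn [-0.27 -0.05 40.67]
```

Call:
carry_out(offset=[[0, 0, 2.4], [0, 0, 2.4], [0, 0, 2.4], [0, 0, 2.4], [0, 0, 2.4]], delta_rot=[[0, 0, 0], [0, 0, 0], [0, 0, 0], [0, 0, 0], [0, 0, 0]])

```text
time: 28.4
tool_pos: [0.5404, 0.1483, 0.2678]
tcp_rot: [1.211, 1.209, -1.208]
wrist_force: [1.6, 4.5, 2.5]
width: 0.237
```

Call:
carry_out(offset=[[0, 0, 2.4], [0, 0, 2.4], [0, 0, 2.4], [0, 0, 2.4], [0, 0, 2.4]], delta_rot=[[0, 0, 0], [0, 0, 0], [0, 0, 0], [0, 0, 0], [0, 0, 0]])

```text
time: 28.82
tool_pos: [0.5405, 0.0281, 0.2678]
tcp_rot: [1.211, 1.208, -1.208]
wrist_force: [3.1, 5.4, 2.1]
width: 0.232
```

Call:
carry_out(offset=[[0, 0, 2.4], [0, 0, 2.4], [0, 0, 2.4], [0, 0, 2.4], [0, 0, 2.4]], delta_rot=[[0, 0, 0], [0, 0, 0], [0, 0, 0], [0, 0, 0], [0, 0, 0]])

```text
time: 29.23
tool_pos: [0.5405, -0.0918, 0.2678]
tcp_rot: [1.212, 1.207, -1.208]
wrist_force: [4.8, 4.9, 1.8]
width: 0.233
```

Call:
carry_out(offset=[[0, 0, 2], [0, 0, 1.3], [0, 0, 0.8], [0, 0, 0.4], [0, 0, 0]], delta_rot=[[0, 0, 0], [0, 0, 0], [0, 0, 0], [0, 0, 0], [0, 0, 0]])

```text
time: 29.65
tool_pos: [0.5404, -0.1369, 0.2678]
tcp_rot: [1.209, 1.206, -1.21]
wrist_force: [3.0, -1.6, 3.5]
width: 0.232
```

Run:
```python
from h import *
goto(.54,-.137,.107,0); s,im,d=snap('side','s11'); snap('scene','sc11'); intray('side','s11')
f=np.load('pics/s11.npz');P=cloud('side',d)
x,y,z=P[...,0],P[...,1],P[...,2]; g=(d>0)&(z>.265)&(z<.32)&(x>.57)&(x<.615)&(y>-.3)&(y<0)&(im.max(2)<80); print('grip',P[g].mean(0))
a=cv2.imread('pics/s11.png')[130:380,150:480];b=cv2.imread('pics/sc11.png')[180:430,150:480]
cv2.imwrite('pics/c11.png',cv2.hconcat([cv2.resize(a,(400,300)),cv2.resize(b,(400,300))]))
```

```text
t 29.65 tcp [ 0.5404 -0.1369  0.2678] yaw(y) -0.1 tilt x-axis [ 0.001 -0.002 -1.   ] F [ 3.  -1.6  3.5] w 0.232 q6 1.28
turn about x -0.1 then shift cm [ 1.608e+01 -4.000e-02  1.000e-02] | w/o turn [16.08 -0.06 -0.02]
groove -0.13 262 c -0 -130 size 37 190 ang 89.7 top 0.0386
groove -0.07 186 c 1 -73 size 189 48 ang 1.4 top 0.0382
groove 0.07 empty
groove 0.13 361 c -0 131 size 44 190 ang 88.5 top 0.0385
grip [ 0.59458994 -0.12269538  0.30197716]
```

View pics/c11.png

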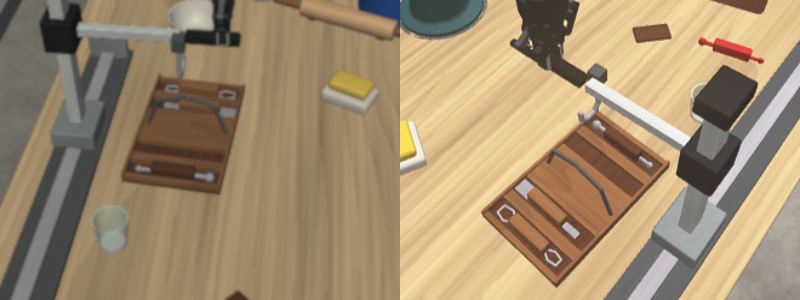

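Call:
carry_out(offset=[[0.5, 0, 0], [1, 0, 0], [1.4, 0, 0], [1.4, 0, 0], [1.4, 0, 0]], delta_rot=[[0, 0, 0], [0, 0, 0], [0, 0, 0], [0, 0, 0], [0, 0, 0]])

```text
time: 30.17
tool_pos: [0.5405, -0.1358, 0.214]
tcp_rot: [1.208, 1.206, -1.208]
wrist_force: [-4.2, -3.3, 19.3]
width: 0.232
```

Call:
carry_out(offset=[[1.4, 0, 0], [1.4, 0, 0], [1.4, 0, 0], [1.4, 0, 0], [1.4, 0, 0]], delta_rot=[[0, 0, 0], [0, 0, 0], [0, 0, 0], [0, 0, 0], [0, 0, 0]])

```text
time: 30.58
tool_pos: [0.5405, -0.1357, 0.1437]
tcp_rot: [1.207, 1.207, -1.209]
wrist_force: [-5.6, -1.5, 20.5]
width: 0.23
```

Call:
carry_out(offset=[[1.2, 0, 0], [1, 0, 0], [0.7, 0, 0], [0.4, 0, 0], [0, 0, 0]], delta_rot=[[0, 0, 0], [0, 0, 0], [0, 0, 0], [0, 0, 0], [0, 0, 0]])

```text
time: 31.0
tool_pos: [0.5405, -0.1354, 0.109]
tcp_rot: [1.208, 1.208, -1.209]
wrist_force: [-2.1, -2.1, 13.5]
width: 0.235
```

Run:
```python
from h import *
goto(.54,-.137,.105,0); s,im,d=snap('scene','sc12'); snap('side','s12'); snap('wrist','w12')
a=cv2.imread('pics/s12.png')[150:350,200:400];b=cv2.imread('pics/sc12.png')[250:450,180:380]
cv2.imwrite('pics/c12.png',cv2.hconcat([cv2.resize(a,(400,400),interpolation=2),cv2.resize(b,(400,400),interpolation=2)]))
```

```text
t 31.00 tcp [ 0.5405 -0.1354  0.109 ] yaw(y) 0.0 tilt x-axis [ 0.001 -0.002 -1.   ] F [-2.1 -2.1 13.5] w 0.235 q6 1.28
turn about x 0.0 then shift cm [ 0.4  -0.05  0.16] | w/o turn [ 0.4  -0.05  0.16]
```

View pics/c12.png

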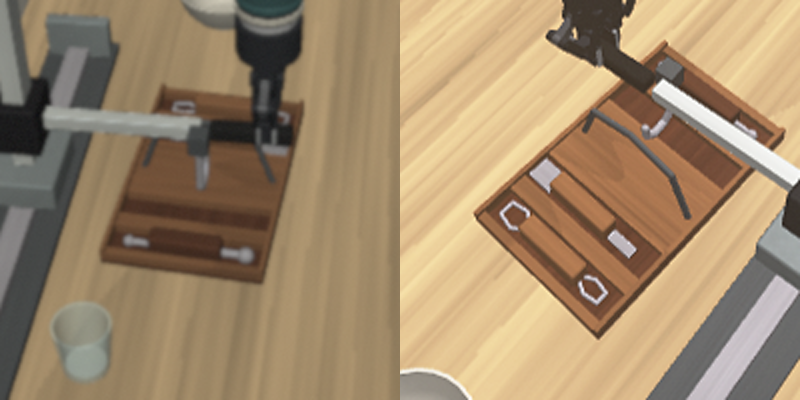

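Call:
carry_out(offset=[[0.4, 0, 0], [0, 0, 0.5], [0, 0, 0.9], [0, 0, 0.9], [0, 0, 0.9]], delta_rot=[[0, 0, 0], [0, 0, 0], [0, 0, 0], [0, 0, 0], [0, 0, 0]])

```text
time: 31.57
tool_pos: [0.5404, -0.1661, 0.1055]
tcp_rot: [1.209, 1.21, -1.208]
wrist_force: [-1.4, 2.6, 13.5]
width: 0.233
```

Call:
carry_out(offset=[[0, 0, 0.8], [0, 0, 0.6], [0, 0, 0.4], [0, 0, 0], [0, 0, 0]], delta_rot=[[0, 0, 0], [0, 0, 0], [0, 0, 0], [0, 0, 0], [0, 0, 0]])

```text
time: 31.98
tool_pos: [0.5405, -0.1856, 0.1057]
tcp_rot: [1.208, 1.208, -1.209]
wrist_force: [-2.6, -2.4, 14.4]
width: 0.232
```

Run:
```python
from h import *
goto(.54,-.185,.104,0); snap('scene','sc13'); snap('side','s13'); intray('scene','sc13')
f=np.load('pics/sc13.npz'); P=cloud('scene',f['d']); z=P[...,2]; m=(f['d']>0)&(z>.04)&(z<.12)&(abs(P[...,0]-.62)<.03)&(abs(P[...,1]+.18)<.05); print('wire/hook pts',P[m].min(0).round(3),P[m].max(0).round(3))
a=cv2.imread('pics/s13.png')[180:280,230:350];b=cv2.imread('pics/sc13.png')[280:380,240:360]
cv2.imwrite('pics/c13.png',cv2.hconcat([cv2.resize(a,(400,333),interpolation=2),cv2.resize(b,(400,333),interpolation=2)]))
```

```text
t 31.98 tcp [ 0.5405 -0.1856  0.1057] yaw(y) 0.0 tilt x-axis [ 0.001 -0.002 -1.   ] F [-2.6 -2.4 14.4] w 0.232 q6 1.20
turn about x 0.0 then shift cm [ 0.17 -0.05 -0.06] | w/o turn [ 0.17 -0.05 -0.06]
groove -0.13 464 c 0 -128 size 42 189 ang 88.9 top 0.0364
groove -0.07 416 c -0 -65 size 190 43 ang 1.3 top 0.0361
groove 0.07 empty
groove 0.13 339 c -0 131 size 33 189 ang 87.3 top 0.0360
wire/hook pts [ 0.592 -0.216  0.047] [ 0.649 -0.175  0.106]
```

View pics/c13.png

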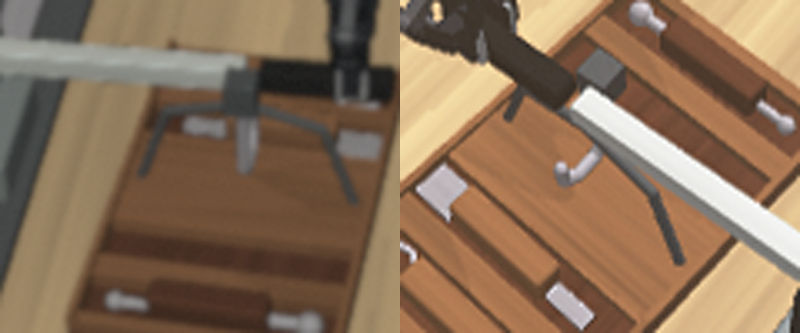

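Call:
carry_out(offset=[[-0.4, 0, 0], [-0.8, 0, 0], [-1, 0, 0], [-1, 0, 0], [-0.6, 0, 0]], delta_rot=[[0, 0, 0], [0, 0, 0], [0, 0, 0], [0, 0, 0], [0, 0, 0]])

```text
time: 32.5
tool_pos: [0.5404, -0.1852, 0.1439]
tcp_rot: [1.208, 1.208, -1.209]
wrist_force: [-1.2, -1.2, 11.2]
width: 0.238
```

Call:
carry_out(offset=[[-0.3, 0, 0], [-0.3, 0, 0], [-0.3, 0, 0], [-0.3, 0, 0], [-0.3, 0, 0]], delta_rot=[[0, 0, 0], [0, 0, 0], [0, 0, 0], [0, 0, 0], [0, 0, 0]])

```text
time: 32.92
tool_pos: [0.5404, -0.1851, 0.1573]
tcp_rot: [1.208, 1.208, -1.209]
wrist_force: [3.0, -1.6, 4.6]
width: 0.235
```

Call:
carry_out(offset=[[-0.3, 0, 0], [-0.3, 0, 0], [-0.3, 0, 0], [-0.3, 0, 0], [-0.3, 0, 0]], delta_rot=[[0, 0, 0], [0, 0, 0], [0, 0, 0], [0, 0, 0], [0, 0, 0]])

```text
time: 33.33
tool_pos: [0.5404, -0.185, 0.1715]
tcp_rot: [1.21, 1.209, -1.209]
wrist_force: [3.7, -1.2, 4.0]
width: 0.234
```

Run:
```python
from h import *
goto(z=.2678); snap('scene','sc14'); intray('scene','sc14')
```

```text
t 33.33 tcp [ 0.5404 -0.185   0.1715] yaw(y) -0.0 tilt x-axis [ 0.  0. -1.] F [ 3.7 -1.2  4. ] w 0.234 q6 1.20
turn about x -0.0 then shift cm [-9.63  0.    0.  ] | w/o turn [-9.63  0.   -0.  ]
groove -0.13 1131 c 0 -130 size 190 52 ang 0.0 top 0.0470
groove -0.07 1318 c 0 -70 size 190 52 ang 0.0 top 0.0503
groove 0.07 508 c 0 70 size 189 52 ang 0.0 top 0.0433
groove 0.13 1228 c -0 130 size 190 52 ang 0.0 top 0.0574
```

Call:
carry_out(offset=[[-0.4, 0, 0], [-0.5, 0, 0], [-0.5, 0, 0], [-0.5, 0, 0], [-0.5, 0, 0]], delta_rot=[[0, 0, 0], [0, 0, 0], [0, 0, 0], [0, 0, 0], [0, 0, 0]])

```text
time: 33.8
tool_pos: [0.5404, -0.185, 0.1955]
tcp_rot: [1.21, 1.209, -1.209]
wrist_force: [5.6, 0.1, 2.2]
width: 0.233
```

Call:
carry_out(offset=[[-0.5, 0, 0], [-0.5, 0, 0], [-0.5, 0, 0], [-0.5, 0, 0], [-0.5, 0, 0]], delta_rot=[[0, 0, 0], [0, 0, 0], [0, 0, 0], [0, 0, 0], [0, 0, 0]])

```text
time: 34.22
tool_pos: [0.5404, -0.185, 0.2204]
tcp_rot: [1.21, 1.209, -1.209]
wrist_force: [5.5, 0.7, 2.4]
width: 0.231
```

Call:
carry_out(offset=[[-0.5, 0, 0], [-0.5, 0, 0], [-0.5, 0, 0], [-0.5, 0, 0], [-0.5, 0, 0]], delta_rot=[[0, 0, 0], [0, 0, 0], [0, 0, 0], [0, 0, 0], [0, 0, 0]])

```text
time: 34.63
tool_pos: [0.5404, -0.185, 0.2452]
tcp_rot: [1.21, 1.209, -1.209]
wrist_force: [5.3, 0.5, 2.3]
width: 0.234
```

Call:
carry_out(offset=[[-0.5, 0, 0], [-0.5, 0, 0], [-0.4, 0, 0], [-0.3, 0, 0], [-0.3, 0, 0]], delta_rot=[[0, 0, 0], [0, 0, 0], [0, 0, 0], [0, 0, 0], [0, 0, 0]])

```text
time: 35.05
tool_pos: [0.5404, -0.185, 0.2653]
tcp_rot: [1.21, 1.209, -1.209]
wrist_force: [4.3, -0.0, 2.2]
width: 0.236
```

Run:
```python
from h import *
goto(z=.2678); snap('side','s15'); snap('scene','sc15')
a=cv2.imread('pics/s15.png')[60:360,120:520];b=cv2.imread('pics/sc15.png')[150:450,100:500]
cv2.imwrite('pics/c15.png',cv2.hconcat([a,b]))
```

```text
t 35.05 tcp [ 0.5404 -0.185   0.2653] yaw(y) -0.0 tilt x-axis [ 0.     0.001 -1.   ] F [ 4.3 -0.   2.2] w 0.236 q6 1.20
turn about x -0.0 then shift cm [-0.25  0.    0.  ] | w/o turn [-0.25  0.   -0.  ]
```

View pics/c15.png

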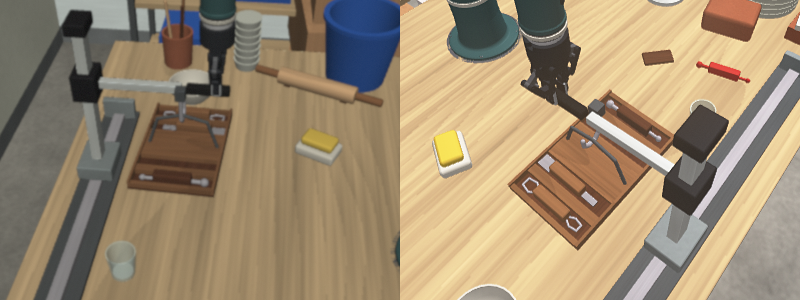

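Call:
carry_out(offset=[[-0.25, 0, 0], [0, 0, 0], [0, 0, -0.1], [0, 0, -0.3], [0, 0, -0.5]], delta_rot=[[0, 0, 0], [0, 0, 0], [0, 0, 0], [0, 0, 0], [0, 0, 0]])

```text
time: 35.57
tool_pos: [0.5404, -0.1774, 0.2677]
tcp_rot: [1.209, 1.207, -1.21]
wrist_force: [4.4, -3.3, 2.8]
width: 0.237
```

Call:
carry_out(offset=[[0, 0, -0.7], [0, 0, -0.9], [0, 0, -1], [0, 0, -1], [0, 0, -1]], delta_rot=[[0, 0, 0], [0, 0, 0], [0, 0, 0], [0, 0, 0], [0, 0, 0]])

```text
time: 35.98
tool_pos: [0.5404, -0.131, 0.2678]
tcp_rot: [1.209, 1.207, -1.21]
wrist_force: [5.3, -3.2, 3.3]
width: 0.229
```

Call:
carry_out(offset=[[0, 0, -1], [0, 0, -1], [0, 0, -1], [0, 0, -1], [0, 0, -1]], delta_rot=[[0, 0, 0], [0, 0, 0], [0, 0, 0], [0, 0, 0], [0, 0, 0]])

```text
time: 36.4
tool_pos: [0.5404, -0.081, 0.2677]
tcp_rot: [1.209, 1.207, -1.21]
wrist_force: [4.7, -2.8, 3.8]
width: 0.234
```

Call:
carry_out(offset=[[0, 0, -1], [0, 0, -1], [0, 0, -1], [0, 0, -1], [0, 0, -1]], delta_rot=[[0, 0, 0], [0, 0, 0], [0, 0, 0], [0, 0, 0], [0, 0, 0]])

```text
time: 36.82
tool_pos: [0.5404, -0.0311, 0.2678]
tcp_rot: [1.208, 1.207, -1.21]
wrist_force: [5.7, -2.8, 3.5]
width: 0.233
```

Call:
carry_out(offset=[[0, 0, -1], [0, 0, -1], [0, 0, -1], [0, 0, -1], [0, 0, -1]], delta_rot=[[0, 0, 0], [0, 0, 0], [0, 0, 0], [0, 0, 0], [0, 0, 0]])

```text
time: 37.23
tool_pos: [0.5404, 0.0188, 0.2677]
tcp_rot: [1.208, 1.207, -1.211]
wrist_force: [4.2, -3.1, 3.6]
width: 0.234
```

Call:
carry_out(offset=[[0, 0, -1], [0, 0, -1], [0, 0, -1], [0, 0, -1], [0, 0, -1]], delta_rot=[[0, 0, 0], [0, 0, 0], [0, 0, 0], [0, 0, 0], [0, 0, 0]])

```text
time: 37.65
tool_pos: [0.5404, 0.0686, 0.2677]
tcp_rot: [1.208, 1.207, -1.211]
wrist_force: [4.3, -3.2, 3.7]
width: 0.23
```

Call:
carry_out(offset=[[0, 0, -1], [0, 0, -1], [0, 0, -1], [0, 0, -1], [0, 0, -1]], delta_rot=[[0, 0, 0], [0, 0, 0], [0, 0, 0], [0, 0, 0], [0, 0, 0]])

```text
time: 38.07
tool_pos: [0.5404, 0.1185, 0.2677]
tcp_rot: [1.208, 1.207, -1.211]
wrist_force: [4.2, -2.8, 3.5]
width: 0.231
```

Call:
carry_out(offset=[[0, 0, -1], [0, 0, -1], [0, 0, -1], [0, 0, -1], [0, 0, -1]], delta_rot=[[0, 0, 0], [0, 0, 0], [0, 0, 0], [0, 0, 0], [0, 0, 0]])

```text
time: 38.48
tool_pos: [0.5404, 0.1691, 0.2676]
tcp_rot: [1.208, 1.207, -1.211]
wrist_force: [3.8, -3.1, 4.1]
width: 0.233
```

Call:
carry_out(offset=[[0, 0, -1], [0, 0, -1], [0, 0, -1], [0, 0, -1], [0, 0, -1]], delta_rot=[[0, 0, 0], [0, 0, 0], [0, 0, 0], [0, 0, 0], [0, 0, 0]])

```text
time: 38.9
tool_pos: [0.5404, 0.2194, 0.2676]
tcp_rot: [1.208, 1.208, -1.211]
wrist_force: [3.8, -2.9, 4.2]
width: 0.234
```

Call:
carry_out(offset=[[0, 0, -0.9], [0, 0, -0.8], [0, 0, -0.7], [0, 0, -0.6], [0, 0, -0.5]], delta_rot=[[0, 0, 0], [0, 0, 0], [0, 0, 0], [0, 0, 0], [0, 0, 0]])

```text
time: 39.32
tool_pos: [0.5404, 0.2551, 0.2677]
tcp_rot: [1.209, 1.209, -1.21]
wrist_force: [3.7, -1.7, 2.4]
width: 0.235
```

Call:
carry_out(offset=[[0, 0, -0.5], [0, 0, -0.5], [0, 0, -0.5], [0, 0, -0.5], [0, 0, -0.5]], delta_rot=[[0, 0, 0], [0, 0, 0], [0, 0, 0], [0, 0, 0], [0, 0, 0]])

```text
time: 39.73
tool_pos: [0.5404, 0.2796, 0.2677]
tcp_rot: [1.209, 1.208, -1.21]
wrist_force: [4.3, -2.1, 2.9]
width: 0.234
```

Call:
carry_out(offset=[[0, 0, -0.4], [0, 0, -0.3], [0, 0, -0.3], [0, 0, -0.3], [0, 0, -0.3]], delta_rot=[[0, 0, 0], [0, 0, 0], [0, 0, 0], [0, 0, 0], [0, 0, 0]])

```text
time: 40.15
tool_pos: [0.5404, 0.2957, 0.2677]
tcp_rot: [1.209, 1.209, -1.21]
wrist_force: [4.4, -2.3, 3.6]
width: 0.23
```

Call:
carry_out(offset=[[0, 0, -0.3], [0, 0, -0.3], [0, 0, -0.3], [0, 0, -0.3], [0, 0, -0.3]], delta_rot=[[0, 0, 0], [0, 0, 0], [0, 0, 0], [0, 0, 0], [0, 0, 0]])

```text
time: 40.57
tool_pos: [0.5404, 0.3105, 0.2677]
tcp_rot: [1.209, 1.209, -1.21]
wrist_force: [4.8, -2.4, 3.2]
width: 0.231
```

Call:
carry_out(offset=[[0, 0, -0.4], [0, 0, -0.4], [0, 0, -0.4], [0, 0, -0.4], [0, 0, -0.4]], delta_rot=[[0, 0, 0], [0, 0, 0], [0, 0, 0], [0, 0, 0], [0, 0, 0]])

```text
time: 40.98
tool_pos: [0.5404, 0.3301, 0.2677]
tcp_rot: [1.208, 1.208, -1.211]
wrist_force: [4.3, -17.1, 5.8]
width: 0.235
```

Call:
carry_out(offset=[[0, 0, -0.4], [0, 0, -0.4], [0, 0, -0.4], [0, 0, -0.3], [0, 0, -0.3]], delta_rot=[[0, 0, 0], [0, 0, 0], [0, 0, 0], [0, 0, 0], [0, 0, 0]])

```text
time: 41.4
tool_pos: [0.5401, 0.3297, 0.2642]
tcp_rot: [1.182, 1.185, -1.234]
wrist_force: [3.9, -56.3, 3.6]
width: 0.233
```

Call:
carry_out(offset=[[0, 0, -0.3], [0, 0, -0.3], [0, 0, -0.3], [0, 0, -0.3], [0, 0, -0.3]], delta_rot=[[0, 0, 0], [0, 0, 0], [0, 0, 0], [0, 0, 0], [0, 0, 0]])

```text
time: 41.82
tool_pos: [0.5399, 0.3293, 0.2611]
tcp_rot: [1.161, 1.167, -1.254]
wrist_force: [3.7, -90.6, 5.2]
width: 0.233
```

Run:
```python
from h import *
goto(); s,im,d=snap('side','s16'); P=cloud('side',d); x,y,z=P[...,0],P[...,1],P[...,2]
m=(d>0)&(x>.80)&(x<.88)&(z>.055)&(z<.075)&(y>.1)&(y<.5); Y=np.sort(y[m]); print(np.histogram(Y,bins=np.arange(.2,.5,.02)))
```

```text
t 41.82 tcp [0.5399 0.3293 0.2611] yaw(y) -0.5 tilt x-axis [-0.013 -0.065 -0.998] F [  3.7 -90.6   5.2] w 0.233 q6 2.13
turn about x -0.0 then shift cm [0. 0. 0.] | w/o turn [0. 0. 0.]
(array([  0,   0,   0,  29, 117,  96, 141, 224, 264, 265,   0,  81, 299,
         0]), array([0.2 , 0.22, 0.24, 0.26, 0.28, 0.3 , 0.32, 0.34, 0.36, 0.38, 0.4 ,
       0.42, 0.44, 0.46, 0.48]))
```

View pics/s16.png

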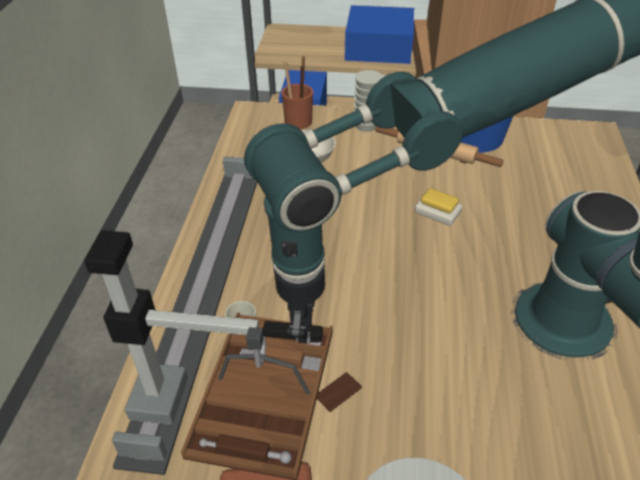

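Call:
carry_out(offset=[[0, 0, 0.5], [0, 0, 0.5], [0, 0, 0.5], [0, 0, 0.5], [0, 0, 0.5]], delta_rot=[[0, 0, 0], [0, 0, 0], [0, 0, 0], [0, 0, 0], [0, 0, 0]])

```text
time: 42.28
tool_pos: [0.5403, 0.3295, 0.2652]
tcp_rot: [1.199, 1.2, -1.222]
wrist_force: [4.3, -8.0, 2.7]
width: 0.235
```

Call:
carry_out(offset=[[0, 0, 0.3], [0, 0, 0.2], [0, 0, 0.1], [0, 0, 0], [0, 0, 0]], delta_rot=[[0, 0, 0], [0, 0, 0], [0, 0, 0], [0, 0, 0], [0, 0, 0]])

```text
time: 42.7
tool_pos: [0.5404, 0.3298, 0.2672]
tcp_rot: [1.206, 1.205, -1.213]
wrist_force: [4.8, -6.5, 4.2]
width: 0.233
```

Run:
```python
from h import *
goto(y=.3305,z=.2678)
```

```text
t 42.70 tcp [0.5404 0.3298 0.2672] yaw(y) -0.1 tilt x-axis [-0.001 -0.005 -1.   ] F [ 4.8 -6.5  4.2] w 0.233 q6 2.08
turn about x -0.0 then shift cm [-0.06 -0.   -0.07] | w/o turn [-0.06 -0.   -0.06]
```

Call:
carry_out(offset=[[0, 0, 0.15], [0, 0, 0], [0, 0, 0], [0, 0, 0], [0, 0, 0]], delta_rot=[[0, 0, 0], [0, 0, 0], [0, 0, 0], [0, 0, 0], [0, 0, 0]])

```text
time: 43.12
tool_pos: [0.5404, 0.3299, 0.2674]
tcp_rot: [1.207, 1.207, -1.212]
wrist_force: [4.1, -3.0, 4.1]
width: 0.235
```

Call:
carry_out(offset=[[0, 0, 0], [0, 0, 0], [0, 0, 0], [0, 0, 0], [0, 0, 0]], delta_rot=[[0, 0, 0], [0, 0, 0], [0, 0, 0], [0, 0, 0], [0, 0, 0]], fingers=0.4)

```text
time: 43.53
tool_pos: [0.5395, 0.3313, 0.267]
tcp_rot: [1.208, 1.21, -1.211]
wrist_force: [-0.2, -0.6, 1.3]
width: 0.697
```

Run:
```python
from h import *
goto()
```

```text
t 43.53 tcp [0.5395 0.3313 0.267 ] yaw(y) -0.0 tilt x-axis [-0.002 -0.    -1.   ] F [-0.2 -0.6  1.3] w 0.697 q6 2.08
turn about x -0.0 then shift cm [0. 0. 0.] | w/o turn [0. 0. 0.]
```

Released; raise straight up, then check that everything is at rest.

Call:
carry_out(offset=[[-1, 0, 0], [-2, 0, 0], [-3, 0, 0], [-3, 0, 0], [-3, 0, 0]], delta_rot=[[0, 0, 0], [0, 0, 0], [0, 0, 0], [0, 0, 0], [0, 0, 0]])

```text
time: 43.95
tool_pos: [0.54, 0.3311, 0.3897]
tcp_rot: [1.209, 1.209, -1.21]
wrist_force: [0.3, 0.6, 0.1]
width: 0.698
```

Call:
carry_out(offset=[[0, 0, 0], [0, 0, 2], [0, 0, 3], [0, 0, 3], [0, 0, 2]], delta_rot=[[0, 0, 0], [0, 0, 0], [0, 0, 0], [0, 0, 0], [0, 0, 0]])

```text
time: 44.37
tool_pos: [0.5401, 0.2294, 0.3887]
tcp_rot: [1.21, 1.208, -1.209]
wrist_force: [-0.0, -0.0, -0.2]
width: 0.697
```

Call:
carry_out(offset=[[0, 0, 0], [0, 0, 0], [0, 0, 0], [0, 0, 0], [0, 0, 0]], delta_rot=[[0, 0, 0], [0, 0, 0], [0, 0, 0], [0, 0, 0], [0, 0, 0]])

```text
time: 44.78
tool_pos: [0.5403, 0.2322, 0.3877]
tcp_rot: [1.209, 1.21, -1.209]
wrist_force: [0.2, 0.1, 0.5]
width: 0.696
```

Run:
```python
from h import *
s,im1,d1=snap('scene','sc17'); snap('side','s17')
for k in range(6): read_camera('side')
s,im2,d2=snap('scene','sc18'); print('change px',(abs(im1.astype(int)-im2).max(2)>25)[150:400,250:600].sum())
P=cloud('scene',d2); x,y,z=P[...,0],P[...,1],P[...,2]
m=(d2>0)&(x>.5)&(x<.75)&(y>.12)&(y<.52)&(z>.105)&(z<.165); Q=P[m]; k,l,st,c=cv2.connectedComponentsWithStats(m.astype(np.uint8)); i=1+st[1:,4].argmax(); Q=P[l==i]
A=np.c_[Q[:,:2],np.ones(len(Q))]; co=np.linalg.lstsq(A,Q[:,2],rcond=None)[0]; print('tray',cv2.minAreaRect((Q[:,:2]*1000).astype(np.float32)),'slope',co.round(3),'z med',np.median(Q[:,2]))
g=(d2>0)&(z>.265)&(z<.33)&(x>.50)&(x<.61)&(y>.2)&(y<.45)&(im2.max(2)<80); print('grip',np.percentile(P[g],[2,50,98],axis=0).round(3).tolist())
tool('scene','sc18',.487,.252,.07); g=(d2>0)&(z>.012)&(z<.085)&(np.hypot(x-.715,y-.13)<.07); print('jar',P[g].min(0).round(3),P[g].max(0).round(3))
a=cv2.imread('pics/s17.png')[200:480,90:490];b=cv2.imread('pics/sc18.png')[80:360,240:640]
cv2.imwrite('pics/c18.png',cv2.hconcat([a,b])); goto()
```

```text
change px 68
tray ((618.8200073242188, 335.0533447265625), (327.1076965332031, 201.710205078125), 86.45597076416016) slope [-0.027  0.043  0.136] z med 0.13199145486049635
grip [[0.513, 0.315, 0.288], [0.564, 0.32, 0.303], [0.609, 0.339, 0.308]]
handle mm 481 245 size 71x53 ang 50.5 top 0.013 | full c 481 245 71x53
jar [0.682 0.088 0.013] [0.749 0.155 0.074]
t 45.23 tcp [0.5403 0.2313 0.3877] yaw(y) -0.0 tilt x-axis [-0. -0. -1.] F [ 0.3 -0.   0.1] w 0.700 q6 1.93
turn about x -0.0 then shift cm [0. 0. 0.] | w/o turn [0. 0. 0.]
```

View pics/c18.png

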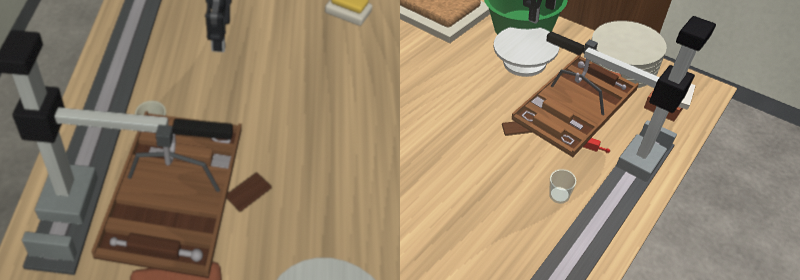

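Call:
carry_out(offset=[[0, 0, 3], [0, 0, 4], [0, 0, 4], [0, 0, 4], [0, 0, 2]], delta_rot=[[0, 0, 0], [0, 0, 0], [0, 0, 0], [0, 0, 0], [0, 0, 0]])

```text
time: 45.65
tool_pos: [0.5399, 0.0574, 0.388]
tcp_rot: [1.21, 1.206, -1.212]
wrist_force: [0.3, 0.1, -0.0]
width: 0.7
```

Call:
carry_out(offset=[[0, 0, 0], [0, 0, 0], [0, 0, 0], [0, 0, 0], [0, 0, 0]], delta_rot=[[0, 0, 0], [0, 0, 0], [0, 0, 0], [0, 0, 0], [0, 0, 0]])

```text
time: 46.07
tool_pos: [0.5403, 0.0624, 0.3877]
tcp_rot: [1.209, 1.21, -1.208]
wrist_force: [-0.4, -0.0, -0.1]
width: 0.7
```

Call:
carry_out(offset=[[0, 0, 0], [0, 0, 0], [0, 0, 0], [0, 0, 0], [0, 0, 0]], delta_rot=[[0, 0, 0], [0, 0, 0], [0, 0, 0], [0, 0, 0], [0, 0, 0]])

```text
time: 46.48
tool_pos: [0.5403, 0.0613, 0.3878]
tcp_rot: [1.209, 1.209, -1.209]
wrist_force: [-0.8, 0.8, -0.1]
width: 0.698
```

Run:
```python
from h import *
s,im1,d1=snap('side','s19'); 
for k in range(3): read_camera('scene')
s,im2,d2=snap('side','s20'); print('change px',(abs(im1.astype(int)-im2).max(2)>20).sum())
tool('side','s20',.487,.252,.07)
P=cloud('side',d2); x,y,z=P[...,0],P[...,1],P[...,2]; m=(d2>0)&(x>.5)&(x<.74)&(y>.14)&(y<.52)&(z>.10)&(z<.165); k,l,st,c=cv2.connectedComponentsWithStats(m.astype(np.uint8)); i=1+st[1:,4].argmax(); Q=P[l==i]
co=np.linalg.lstsq(np.c_[Q[:,:2],np.ones(len(Q))],Q[:,2],rcond=None)[0]; r=cv2.minAreaRect((Q[:,:2]*1000).astype(np.float32)); print(r,'tilt',co.round(3))
ex=np.array([1,-.066]);ey=np.array([.066,1]); q=P[...,:2]-np.array(r[0])/1000; X=q@ex;Y=q@ey; h=z-(x*co[0]+y*co[1]+co[2])
for g in (-.13,-.07,.07,.13):
    mm=(d2>0)&(abs(X)<.08)&(abs(Y-g)<.026)&(h>.006)&(h<.03); print(g,mm.sum(),np.median(X[mm]).round(3) if mm.any() else '',np.median(Y[mm]).round(3) if mm.any() else '',np.percentile(h[mm],90).round(4) if mm.any() else '')
# carriage base / stop along y near rail
for lo,hi in ((.03,.05),(.055,.075)):
    m=(d2>0)&(x>.80)&(x<.88)&(z>lo)&(z<hi)&(y>.1)&(y<.5); print(lo,np.histogram(y[m],bins=np.arange(.24,.49,.01))[0])
cv2.imwrite('pics/c20.png',cv2.resize(cv2.imread('pics/s20.png')[200:480,90:390],(800,600)*1 if 0 else (640,597)))
```

```text
change px 13
handle mm 488 256 size 89x50 ang 46.7 top 0.014 | full c 488 256 89x51
((620.590576171875, 336.4872741699219), (325.28546142578125, 201.57247924804688), 86.37940979003906) tilt [-0.012  0.032  0.131]
-0.13 29 0.038 -0.13 0.018
-0.07 447 -0.025 -0.068 0.0178
0.07 2 0.023 0.071 0.0061
0.13 909 -0.005 0.134 0.0196
0.03 [ 42   1   0   0   0   0   0   0   0   0   0   0   0   0 180  58  63   0
   0   0 135  65   0   0]
0.055 [  0   0   0  26  66  61  44  56  62  70 101 131 138 150 267   0   0   0
   4  77 192  85   0   0]
```

View pics/c20.png

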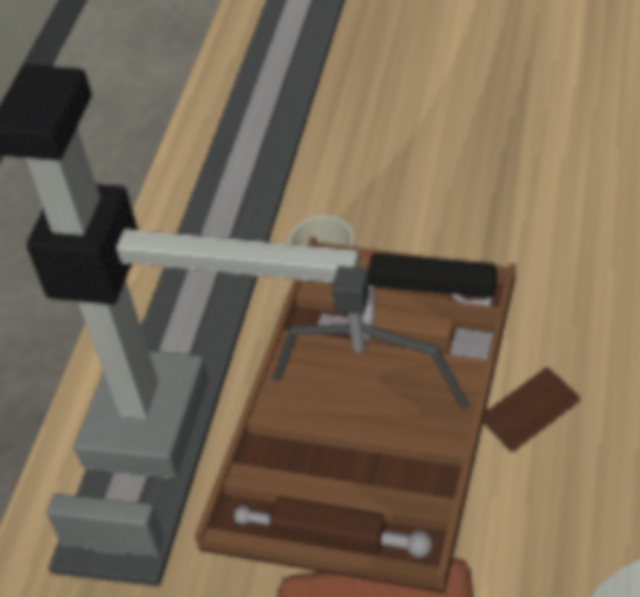

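Run:
```python
from h import *
print(finish_job())
```

```text
the job is handed in; nothing more can be done
None
```

I laid the three tools that were present (tool_a, tool_b and tool_d) in separate grooves. tool_c was absent, and I left the red look-alike alone. I then hooked the bail, let the spring lift the tray to fully up, slid the carriage to its left stop and released it. The job was handed in at about 47 s of the 210 s allowed; `finish_job()` gave no verdict.

**Last checks:**
- **Tray:** it hangs still, with 13 changed pixels between two frames about 0.2 s apart. Its tilt is about 0.03–0.05 rad, and the robot was clear of everything.
- **Tools:** all three looked in place after the lift and the slide. The last side view shows tool_d clearly but hides most of tool_a and tool_b, so those two were confirmed from the scene view just before.
- **Bystanders:** the rib and the jar measured within 1–5 mm of where they started.

**What went wrong or disagreed:**
- **Missed grasps:** two first grasps closed above the handle without moving the tool. I repeated both lower and they held.
- **Push at the stop:** I pushed against the left stop until the wrist read about 91 N, under the 120 N limit, then backed off.
- **Gap at the stop:** the images still show about 40 mm between the carriage block and the visible stop block. The carriage would not move under 90 N and nothing was in the way, so I took that position as its zero. I could not confirm it any other way.

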